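Lock the milling jar in its holder and start its screw lid

TASK

Lock the steel milling jar in its bench holder: push it along the guide rails against the rubber stop and keep it pressed there for about a second, with the sprung plunger popped out behind its foot. Then stand the screw lid on the jar's neck, turn it backward (anticlockwise seen from above) until you feel the thread drop, and then forward (clockwise) one full turn, so that it is started but not tight. Finish while still gripping the lid by its red bar, holding it for the colleague who brings the strap wrench: do not let go of it at the end, and leave the timer, the vial and the brass weight alone.

Things in the scene. Friction and masses are not known exactly. Their poses are not given: they have to be found in the camera images.
- jar_holder: Fixed aluminium bench holder, base plate 158 x 118 x 10 mm. Origin at bench height on the channel's mid line, 45 mm before the stop face; x runs along the channel to the stop, z up. Plate from x = -93 to +65 mm; open at the -x end. Two rails (inner faces y = +-36 mm, x = -60 to +48 mm, tops 32 mm above the bench) let the jar's foot slide along x only; the +y one carries the plunger.
- stop_pad: Black rubber pad on the holder's end block, fixed; its face, at holder x = 45 mm, is the stop for the jar's foot. Origin 2 mm behind that face, 19.5 mm above the bench.
- plunger (a joint): Spring plunger at holder x = -25 mm in the +y rail, grey knob outside (to 82 mm from the mid line). 0 = fully out, 6 mm into the channel; grows as pushed back (m). Spring 1.8 N at 0, 3.2 N at 0.0045. At the start the foot's side holds it at about 0.0045; it pops out by itself (below 0.001) behind the foot's cut corner when the jar is at the stop.
- jar: Loose steel screw-top jar, 0.6 kg, 104 mm tall, on the holder's 10 mm plate between the rails, at first 32 to 52 mm short of the stop. Origin at the centre of its underside; home is at holder x = 10 mm. Foot 70 x 70 x 18 mm; body 54 mm across up to 59 mm; neck 38 mm across, 45 mm over its thread, which lies 76 to 97 mm up; plain rim above, bore 30 mm.
- jar_foot (a point): Centre of the jar's square foot, 9 mm above its underside; its axes are the jar's. The face to push is 35 mm toward holder -x. Closed fingers low on that face slide the jar with about 4 to 10 N; pushed high up it may tip.
- jar_mouth (a point): Centre of the jar's top rim, 104 mm above its underside. The neck's thread is right-handed with two starts half a turn apart at the top: 10 mm down per full turn forward, and a drop of 5 mm where a start is passed backward.
- lid: Loose aluminium screw lid, 0.3 kg, on the bench, open side down. Origin at the centre of its lower edge, z up. Knurled skirt 57 mm across, 44 mm high; inside it a white plug, 29 mm across with a tapered end, fills the jar's bore and centres the lid. On the neck its lower edge rests 79.5 to 84.5 mm above the jar's underside; after the drop 79.5, one turn on 69.5 to 71 (thread play), tight at 64 mm.
- lid_bar (a point): Centre of the red grip bar on the lid's top: 46 mm long (x), 14 mm wide (y), 26 mm high, upright; 57 mm above the lid's lower edge, 13 mm above its flat top. With the bar loose between the fingers (opening about 17 mm) the lid turns with them and climbs, drops and sinks by its own weight; let go, it stays put on the thread.
- bench_timer: Bystander: white digital timer, 62 x 64 mm, 18 mm high; origin at the centre of its underside.
- vial: Bystander: vial with red cap, 21 mm across, 45 mm high; origin at the centre of its underside.
- brass_weight: Bystander: brass weight with a knob, 20 mm across, 35 mm high; origin at the centre of its underside.
There are look-alikes about, which are no part of the job. Leave any brown look-alike of the lid alone.

How it is judged:
By the outcome, as a careful person would: the job done as asked, in the order asked, and still so for the second after the job is handed in, while the arm keeps its last pose, push and grip.
It also fails if it takes over 72 s, if anything falls off the work surface, if the arm or the gripper's body presses on something with over 40 N, if the wrist force passes 120 N, or if a joint passes its speed limit or range.

ROBOT

A 6-joint arm with a two-finger parallel gripper is mounted at the origin on a cart in front of the work surface, level with it; the furniture and walls round the work are solid. World frame = base frame: x ahead of the robot, y to its left, z up, the work surface at z = 0. Lengths are in mm, angles in rad, forces in N, time in s.
With the tool pointing down it reaches from about 350 to 775 mm from the base axis. Payload 7.3 kg.
Tool frame: the origin (TCP) lies between the finger pads; the fingertips stand 14 mm ahead of it and the grasp point (between the pads) lies 5 mm behind it; y points along the fingers, z is the direction in which the jaws open and shut, and the axes are right-handed (so a half turn about y gives the same grasp; the last joint's range is limited). The gripper opens to 92 mm and grips with 3 to 60 N. Pads are 19 mm wide; open, the fingers measure 130 mm over their backs; the gripper's body (75 mm by 190 mm) begins 47 mm behind the grasp point.
Start: joints at [1.167, 0.342, 1.524, -0, 1.275, -0.146], TCP at [133.836, 507.676, 208.741] pointing down, gripper open.
Joint ranges: [-2.53, 2.53], [-0.77, 2.02], [0.04, 2.7], [-1, 4.14], [0.28, 2.66], [-3.11, 3.11]. Speed limits (rad/s): [2.57, 2.57, 3.14, 3.14, 3.14, 3.14].

INTERFACE

Orientations are given as [roll, pitch, yaw] about the fixed x, y, z axes, in that order (R = Rz(yaw) Ry(pitch) Rx(roll)).
In Python, from plant import bot, vision, order gives the robot as it stands.
- The arm moves only by the tool apply_moves, never from a script. Its argument "rows" is a list of rows, each a list of 3 entries, a list of its own where there are three numbers: the shift along the tool's x, y, z in cm, then the turn about the tool's y in rad, then the finger opening in cm, from 0 to 9.18. A call has 1 to 5 rows; each row is the pose to reach, as a shift and turn from the pose measured when the call began, along the tool's axes at that moment; what a row does not reach only later rows make up. A row lasts 1/8 s, in which the tool goes at most 62.5 mm and 10.7 degrees, less where a joint would pass 70% of its speed; a pose out of reach is approached as far as the arm can. A call with a gripper value outside its range is refused whole. The fingers move at their own pace and stop on an object; the grip force is fixed at half the most. Time passes only in rows, so rows that repeat a pose let the fingers close. It gives the time, the measured TCP pose, the force and the opening at its end, in the units of the state.
- bot.get_obs(): the state, without advancing time (a new reading comes with each control period).
- vision.capture(name): name is "scene" or "top"; returns the picture (384x512x3 uint8, red, green, blue); there is no depth.
- vision.camera_info(name): a dict with "mtx" (3x3 intrinsics, pixels), "rvec" (rotation vector, rad) and "tvec" (3), from world to camera coordinates, as OpenCV has them. Camera axes: x right, y down, z forward; pixel columns grow to the right and rows downward; lengths in mm; the calibration is good to about 2 mm. A picture is of the moment at which its call begins. camera_info takes no time and is no camera call.
- order.close_job(): hands the job in, once; it reports no verdict.
The state is a dict: "time": time; "joint_positions": joint angles; "dq": joint speeds; "tau": joint torques, N m; "tool_pos": TCP position; "tcp_rot": TCP orientation; "contact_force": force on the tool from outside, world axes, zero at the start; "moment": the same for the moment, N m; "grip_width": finger opening in mm.
Only numpy, scipy, OpenCV 4.12 (cv2) and the standard library are available. Lean on these libraries where they do the work, as an engineer would, in place of code of your own. Each camera call takes 0.05 s, during which the arm holds its last target.

## Working session

There is one attempt and no reset: what is moved stays moved. The work goes in short steps, Python scripts to look and compute and a tool call to move; the robot and the scene stay as the last step left them, time stands still between calls to the robot, and variables do not carry over. Pictures are saved under pics/ and viewed, and the job is handed in when it is done.

Besides the shell and the picture viewer there is one more tool, called after "Request:" as name(argument=value, ...), one argument or row to a line, values as JSON. apply_moves: Moves the arm, as the interface text tells. Its arguments: {"type":"object","properties":{"rows":{"type":"array","items":{"type":"array"}}},"required":["rows"]}

```bash
ls; mkdir -p pics; python3 - <<'E'
from plant import bot, vision, order
import cv2,numpy as np
o=bot.get_obs()
for k,v in o.items(): print(k,np.round(v,4))
for n in("scene","top"):
    im=vision.capture(n); cv2.imwrite(f"pics/{n}0.png",cv2.resize(im[:,:,::-1],(800,600),interpolation=cv2.INTER_CUBIC)); cv2.imwrite(f"pics/raw_{n}0.png",im[:,:,::-1])
    c=vision.camera_info(n); R=cv2.Rodrigues(np.array(c["rvec"],float))[0]; print(n,np.round(c["mtx"],1).tolist(),"pos",np.round(-R.T@np.array(c["tvec"]).ravel()),"fwd",R[2].round(2))
E
```

```text
pics
time 0.0
joint_positions [ 1.167   0.3427  1.525  -0.      1.2754 -0.146 ]
dq [ 0.0005 -0.0001 -0.0011  0.0013 -0.0009 -0.0016]
tau [-1.90000e-03 -4.31240e+01 -2.44223e+01  7.16000e-02  5.58000e-02
 -1.00000e-04]
tool_pos [133.6725 507.2391 208.0401]
tcp_rot [-1.5723e+00  2.0000e-04 -2.5780e-01]
contact_force [ 1.2265 -0.5631 -0.4356]
moment [0.0508 0.0213 0.0269]
grip_width 92.3236
scene [[479.4, 0.0, 245.1], [0.0, 479.4, 194.1], [0.0, 0.0, 1.0]] pos [  -4. -830.  795.] fwd [ 0.5   0.65 -0.57]
top [[451.4, 0.0, 259.3], [0.0, 451.4, 193.9], [0.0, 0.0, 1.0]] pos [ 374.  -47. 1372.] fwd [ 0.2   0.01 -0.98]
```

View pics/scene0.png

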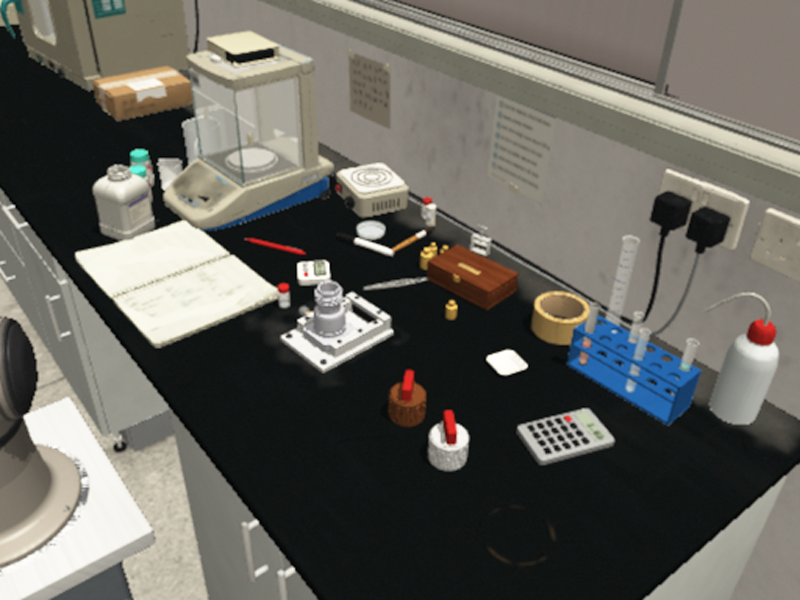

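View pics/top0.png

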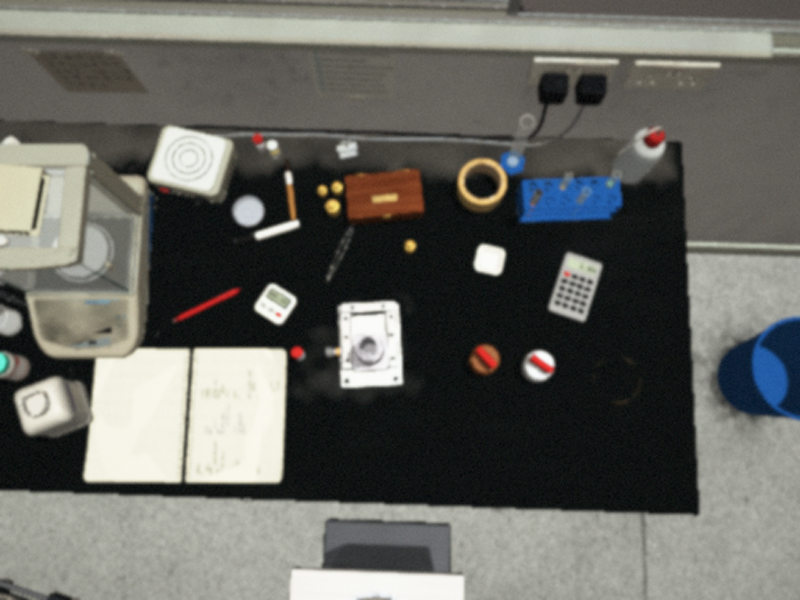

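```bash
python3 - <<'E'
import cv2
t=cv2.imread("pics/raw_top0.png"); s=cv2.imread("pics/raw_scene0.png")
def crop(im,x0,y0,x1,y1,n):
    c=im[y0:y1,x0:x1]; f=min(800/c.shape[1],600/c.shape[0]); f=int(f); cv2.imwrite(n,cv2.resize(c,None,fx=f,fy=f,interpolation=cv2.INTER_CUBIC)); print(n,f)
crop(t,180,185,270,253,"pics/t_h.png")
crop(t,290,210,370,255,"pics/t_l.png")
crop(s,170,170,260,240,"pics/s_h.png")
crop(s,240,230,310,305,"pics/s_l.png")
E
```

```text
pics/t_h.png 8
pics/t_l.png 10
pics/s_h.png 8
pics/s_l.png 8
```

View pics/t_h.png

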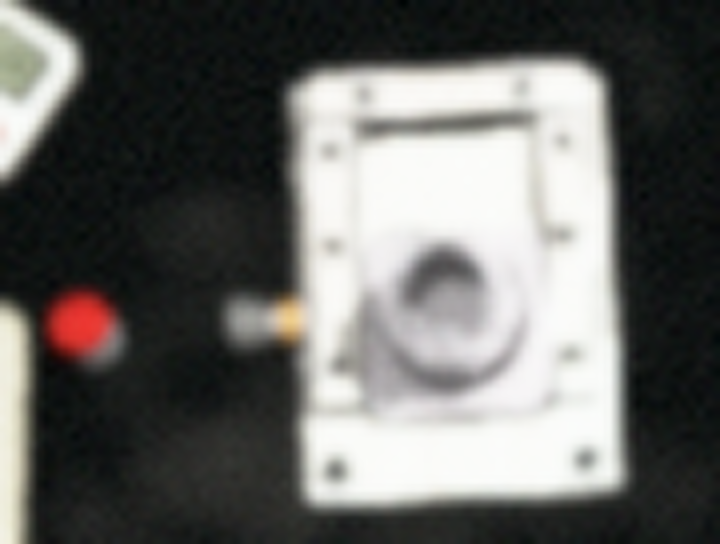

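View pics/t_l.png

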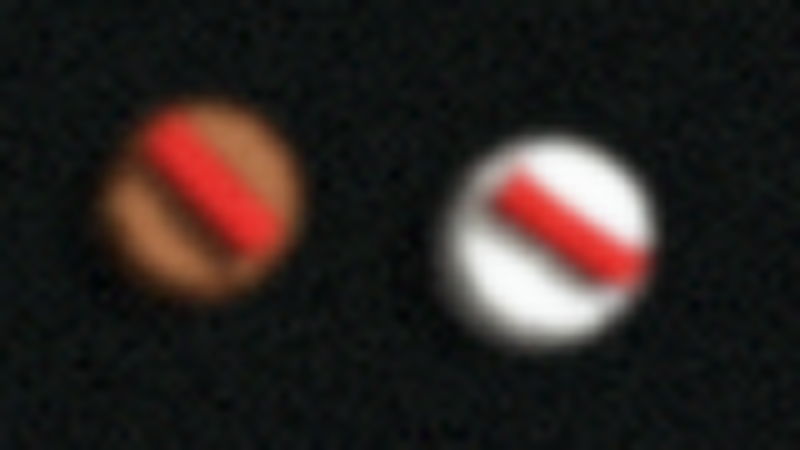

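View pics/s_h.png

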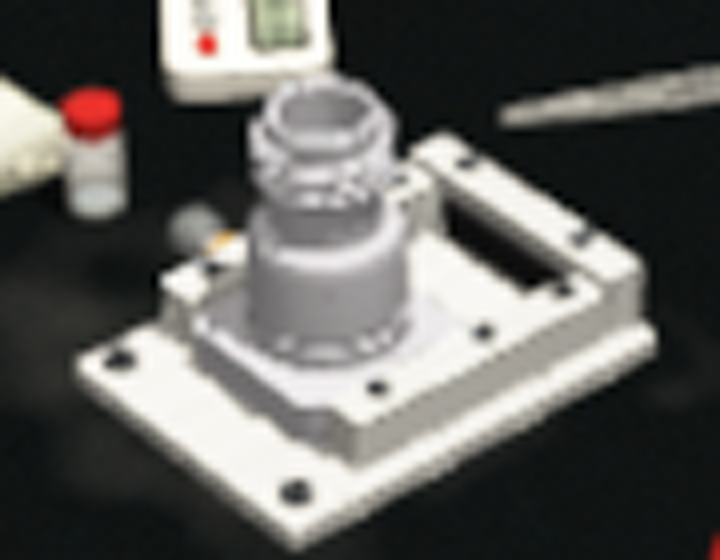

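View pics/s_l.png

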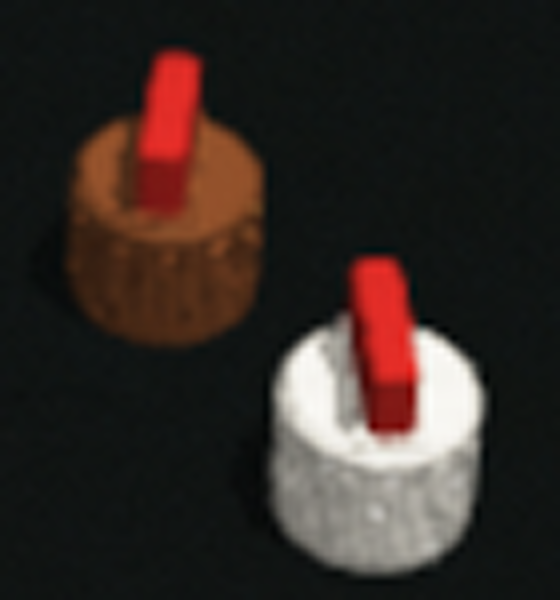

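```bash
cat > h.py <<'E'
import numpy as np,cv2
from plant import bot,vision,order
from scipy.optimize import least_squares
C={n:vision.camera_info(n) for n in("scene","top")}
def proj(n,P):
    c=C[n];return cv2.projectPoints(np.array(P,float).reshape(-1,3),np.array(c["rvec"],float),np.array(c["tvec"],float),np.array(c["mtx"],float),None)[0].reshape(-1,2)
def px(p,off,f): return (np.array(p,float)+.5)/f-.5+np.array(off)
def ray(n,uv,z):
    c=C[n];R=cv2.Rodrigues(np.array(c["rvec"],float))[0];o=-R.T@np.array(c["tvec"],float).ravel()
    d=R.T@np.linalg.inv(np.array(c["mtx"],float))@np.array([*uv,1.]);return o+d*(z-o[2])/d[2]
E
python3 - <<'E'
from h import *
T=lambda p:px(p,(180,185),8); S=lambda p:px(p,(170,170),8)
TL=lambda p:px(p,(290,210),10); SL=lambda p:px(p,(240,230),8)
obs=[("top",(-93,59,10),T((306,503))),("top",(-93,-59,10),T((626,490))),("scene",(-93,59,10),S((80,362))),("scene",(-93,-59,10),S((298,535))),("scene",(65,-59,10),S((655,330)))]
def h2w(q,P):
    c,s=np.cos(q[2]),np.sin(q[2]);return [q[0]+c*P[0]-s*P[1],q[1]+s*P[0]+c*P[1],P[2]]
f=lambda q:np.concatenate([proj(n,h2w(q,P))[0]-u for n,P,u in obs])
r=least_squares(f,[400,0,0]);print("holder",r.x,r.fun.round(2))
q=r.x
for n,P in [("top",(-60,36,32)),("top",(-60,-36,32)),("top",(-25,82,20)),("top",(65,59,32)),("top",(65,-59,32))]:print(P,((proj(n,h2w(q,P))[0]-np.array([180,185])+.5)*8-.5).round())
for n,u in(("top",T((445,285))),("scene",S((328,108)))):
    w=ray(n,u,114);d=w[:2]-q[:2];c,s=np.cos(q[2]),np.sin(q[2]);print(n,"jar",w.round(1),"holder",c*d[0]+s*d[1],-s*d[0]+c*d[1])
for n,cs in(("top",[TL(p) for p in((515,165),(650,262),(622,288),(492,203))]),("scene",[SL(p) for p in((352,260),(400,258),(415,372),(368,380))])):
    W=np.array([ray(n,c,70) for c in cs])[:,:2];print(n,"bar",W.mean(0).round(1),W.round().tolist())
    a=[W[1]-W[0],W[2]-W[3]] if n=="top" else [W[1]-W[2],W[0]-W[3]]
    print([np.arctan2(v[1],v[0]) for v in a],[np.linalg.norm(v) for v in a])
for n,u in(("top",TL((557,235))),("scene",SL((379,395)))): print("lid top",ray(n,u,44).round(1))
print("vial",ray("top",T((80,322)),45),"weight",ray("top",(410/1.5625,245/1.5625),35), "brown", ray("top",TL((205,197)),44))
E
```

```text
holder [5.83165468e+02 3.21305441e+01 8.33016007e-02] [ 0.89  0.26  0.07 -0.09 -0.59 -0.48 -0.4  -0.83  0.6   0.01]
(-60, 36, 32) [367. 408.]
(-60, -36, 32) [560. 398.]
(-25, 82, 20) [244. 325.]
(65, 59, 32) [294.  82.]
(65, -59, 32) [606.  67.]
top jar [555.6  30.9 114. ] holder -27.558814027883372 1.0336617946688462
scene jar [553.4  27.3 114. ] holder -30.048090031923184 -2.369197490834241
top bar [ 536.7 -289.8] [[555.0, -274.0], [528.0, -313.0], [520.0, -305.0], [544.0, -267.0]]
[np.float64(-2.1768415113235284), np.float64(-2.1300830435460325)] [np.float64(47.26516249397047), np.float64(44.12283899847562)]
scene bar [ 535.2 -292.8] [[543.0, -271.0], [554.0, -278.0], [528.0, -313.0], [516.0, -308.0]]
[np.float64(0.931286626169244), np.float64(0.9428193134148286)] [np.float64(43.83922128837415), np.float64(46.00126122695946)]
lid top [ 538.1 -291.    44. ]
lid top [ 533.1 -295.6   44. ]
vial [547.32964085 169.56354604  45.        ] weight [766.2928255  -39.26590917  35.        ] brown [ 545.97918544 -187.12090723   44.        ]
```

```bash
cat >> h.py <<'E'
def to(x,y,z,yaw=None):
    o=bot.get_obs();R=cv2.Rodrigues(np.zeros(3))[0]
    from scipy.spatial.transform import Rotation as Ro
    R=Ro.from_euler('xyz',o["tcp_rot"]).as_matrix()
    d=R.T@(np.array([x,y,z])-o["tool_pos"])/10
    psi=np.arctan2(R[1,0],R[0,0])
    t=0 if yaw is None else -((yaw-psi+np.pi)%(2*np.pi)-np.pi)
    print("t",o["time"],"pos",np.round(o["tool_pos"],1),"yaw",psi.round(4),"F",np.round(o["contact_force"],1),"M",np.round(o["moment"],2),"w",round(o["grip_width"],1),"q6",round(o["joint_positions"][5],2),"\n -> shift cm",d.round(2),"turn",round(t,3))
E
python3 -c "
from h import *
to(430,25,200,0.083)"
```

```text
t 0.1 pos [133.7 507.3 208.1] yaw -0.2578 F [ 0.7  0.4 -0.4] M [-0.03  0.03  0.  ] w 91.7 q6 -0.15 
 -> shift cm [ 40.95   0.86 -39.08] turn -0.341
```

Request:
apply_moves(
  rows=[
    [[4.3,0.1,-4.1],-0.05,2],
    [[8.6,0.2,-8.2],-0.1,0],
    [[12.9,0.3,-12.3],-0.15,0],
    [[17.2,0.4,-16.4],-0.2,0],
    [[21.5,0.5,-20.5],-0.25,0],
  ],
)

```text
time: 0.72
tool_pos: [289.8, 252.6, 203.3]
tcp_rot: [-1.572, 0.0, -0.006]
contact_force: [0.9, 0.1, -0.1]
grip_width: 46.5
```

```bash
python3 -c "
from h import *
to(430,25,200,0.083)"
```

```text
t 0.725 pos [289.8 252.6 203.3] yaw -0.0056 F [ 0.9  0.1 -0.1] M [ 0.05 -0.04  0.06] w 46.5 q6 -1.05 
 -> shift cm [ 14.15   0.35 -22.68] turn -0.089
```

Request:
apply_moves(
  rows=[
    [[3.0,0.1,-4.8],-0.03,0],
    [[6.0,0.2,-9.6],-0.06,0],
    [[9.0,0.3,-14.4],-0.09,0],
    [[12.0,0.3,-19.2],-0.09,0],
    [[14.1,0.3,-22.7],-0.09,0],
  ],
)

```text
time: 1.35
tool_pos: [430.3, 22.6, 200.3]
tcp_rot: [-1.572, 0.001, 0.083]
contact_force: [-0.6, 0.5, 0.2]
grip_width: 0.6
```

```bash
python3 -c "
from h import *
to(430,25,200,0.083)
for n in('scene','top'):
    im=vision.capture(n)[:,:,::-1]; cv2.imwrite(f'pics/raw_{n}1.png',im); cv2.imwrite(f'pics/{n}1.png',cv2.resize(im[60:300,80:400],None,fx=2.5,fy=2.5,interpolation=cv2.INTER_CUBIC))"
```

```text
t 1.35 pos [430.3  22.6 200.3] yaw 0.0827 F [-0.6  0.5  0.2] M [ 0.04 -0.04  0.07] w 0.6 q6 -1.78 
 -> shift cm [-0.01  0.03  0.24] turn -0.0
```

View pics/scene1.png

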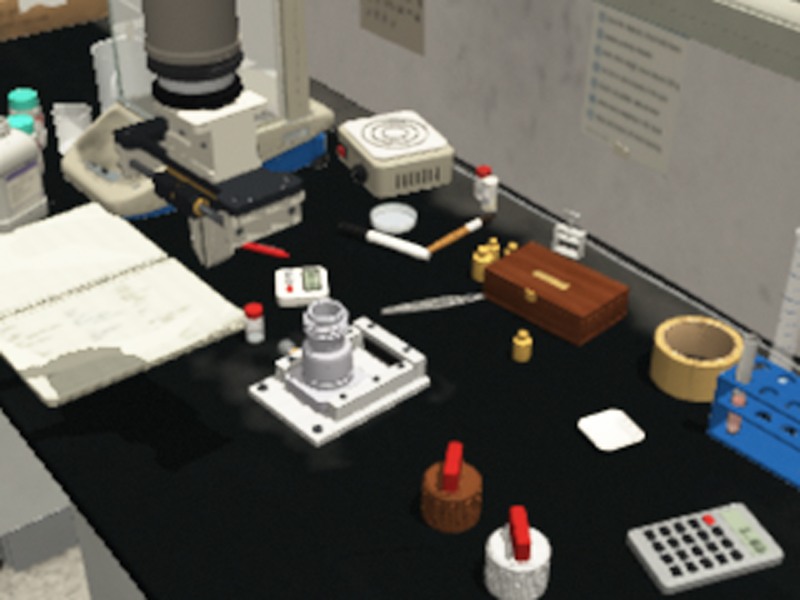

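View pics/top1.png

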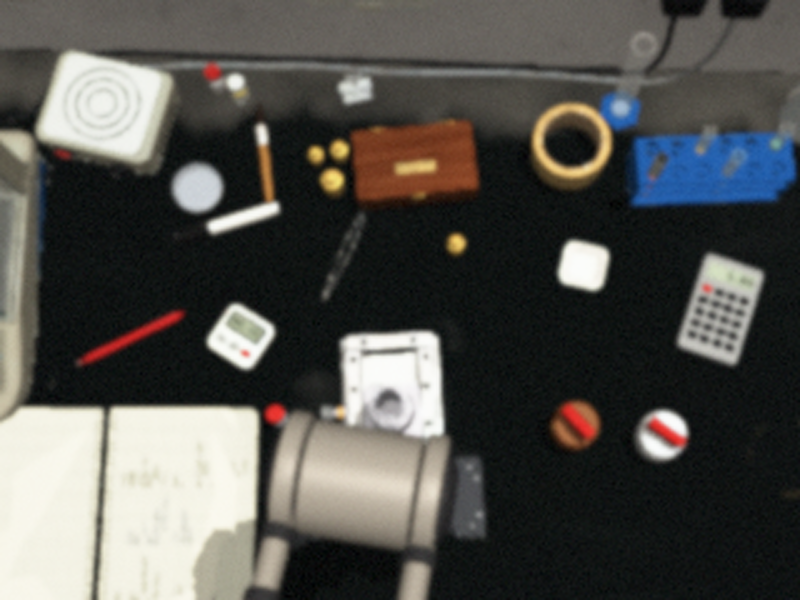

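```bash
python3 -c "
from h import *
im=cv2.imread('pics/raw_scene1.png')[55:170,110:215]; cv2.imwrite('pics/g1.png',cv2.resize(im,None,fx=5,fy=5,interpolation=cv2.INTER_CUBIC))
# wireframe: corners at body levels
for z in (252.3,): 
  for a in(-37.5,37.5):
    for b in(-95,95):
      c,s=np.cos(.083),np.sin(.083);p=[430.3+c*a-s*b,22.6+s*a+c*b,z]; print(a,b,((proj('scene',p)[0]-[110,55])*5).round())
print(((proj('scene',[430.3,22.6,186.3])[0]-[110,55])*5).round())
"
```

```text
-37.5 -95 [328. 595.]
-37.5 95 [ 90. 429.]
37.5 -95 [470. 534.]
37.5 95 [226. 380.]
[285. 603.]
```

View pics/g1.png

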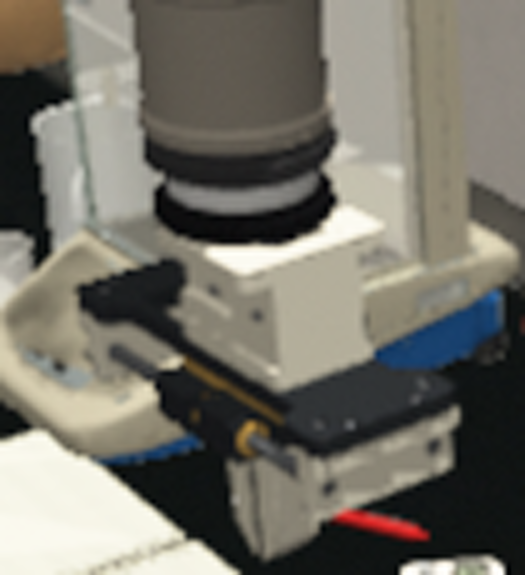

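```bash
python3 -c "
from h import *
for z in (252.3,280): 
  for a in(-37.5,37.5):
    for b in(-95,95):
      c,s=np.cos(.083),np.sin(.083);p=[430.3+c*a-s*b,22.6+s*a+c*b,z]; print(z,a,b,((proj('scene',p)[0]-[110,55])*5).round(),((proj('top',p)[0]-[80,60])*2.5).round())
for z in (186,206,226): print(z,((proj('scene',[430.3,22.6,z])[0]-[110,55])*5).round())
"
```

```text
252.3 -37.5 -95 [328. 595.] [482. 541.]
252.3 -37.5 95 [ 90. 429.] [287. 550.]
252.3 37.5 -95 [470. 534.] [477. 464.]
252.3 37.5 95 [226. 380.] [285. 473.]
280 -37.5 -95 [324. 538.] [482. 540.]
280 -37.5 95 [ 82. 376.] [283. 550.]
280 37.5 -95 [467. 478.] [478. 461.]
280 37.5 95 [220. 328.] [281. 471.]
186 [285. 603.]
206 [282. 567.]
226 [278. 530.]
```

```bash
python3 -c "
from h import *
to(554,29,180,0.083-1.571)"
```

```text
t 1.45 pos [431.1  21.8 200.1] yaw 0.0802 F [-0.2  0.  -0.8] M [ 0.02 -0.02  0.02] w 0.5 q6 -1.78 
 -> shift cm [12.31  2.01 -0.26] turn 1.568
```

Request:
apply_moves(
  rows=[
    [[1.3,0.2,0],0.17,4],
    [[2.5,0.4,0],0.34,9.15],
    [[3.7,0.6,-0.1],0.51,9.15],
    [[5.0,0.8,-0.1],0.68,9.15],
    [[6.5,1.0,-0.1],0.85,9.15],
  ],
)

```text
time: 2.08
tool_pos: [495.6, 27.0, 189.8]
tcp_rot: [-1.573, -0.0, -0.775]
contact_force: [0.2, 0.2, 0.4]
grip_width: 45.6
```

```bash
python3 -c "
from h import *
to(554,29,180,0.083-1.571)"
```

```text
t 2.075 pos [495.6  27.  189.8] yaw -0.7748 F [0.2 0.2 0.4] M [-0.08 -0.05 -0.05] w 45.6 q6 -0.89 
 -> shift cm [4.03 0.97 4.23] turn 0.713
```

Request:
apply_moves(
  rows=[
    [[1.0,0.2,1.1],0.18,9.15],
    [[2.0,0.4,2.1],0.36,9.15],
    [[3.0,0.7,3.2],0.54,9.15],
    [[4.0,0.9,4.2],0.71,9.15],
    [[4.0,1.0,4.2],0.71,9.15],
  ],
)

```text
time: 2.7
tool_pos: [553.3, 29.9, 179.1]
tcp_rot: [-1.573, -0.001, -1.482]
contact_force: [-0.4, 0.6, 0.0]
grip_width: 90.9
```

```bash
python3 -c "
from h import *
to(554,29,100,0.083-1.571)
for n in('scene','top'):
    im=vision.capture(n)[:,:,::-1]; cv2.imwrite(f'pics/raw_{n}2.png',im)
s=cv2.imread('pics/raw_scene2.png')[90:240,140:290];t=cv2.imread('pics/raw_top2.png')[150:270,170:290]
cv2.imwrite('pics/c2.png',np.hstack([cv2.resize(s,(400,400),interpolation=2),cv2.resize(t,(400,400),interpolation=2)]))"
```

```text
t 2.7 pos [553.3  29.9 179.1] yaw -1.4825 F [-0.4  0.6  0. ] M [-0.08  0.07  0.02] w 90.9 q6 -0.17 
 -> shift cm [0.09 7.91 0.08] turn 0.006
```

View pics/c2.png

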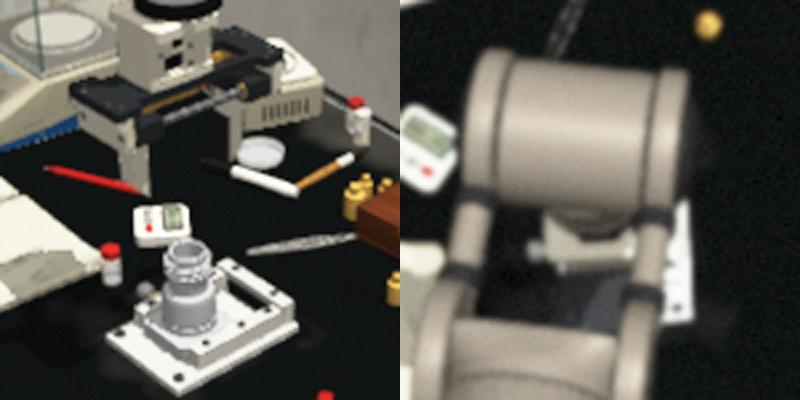

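```bash
python3 -c "
from h import *
psi=-1.4825;zt=np.array([-np.sin(psi),np.cos(psi),0]);xt=np.array([np.cos(psi),np.sin(psi),0]);p=np.array([553.3,29.9,0])
for z in(165,195,225):
  for b in(-55,55): print(z,b,((proj('scene',p+zt*b+[0,0,z])[0]-[140,90])*400/150).round())
"
```

```text
165 -55 [138. 223.]
165 55 [230. 182.]
195 -55 [136. 194.]
195 55 [229. 154.]
225 -55 [135. 165.]
225 55 [229. 126.]
```

Request:
apply_moves(
  rows=[
    [[0.1,3,0.1],0.006,9.15],
    [[0.1,6,0.1],0.006,9.15],
    [[0.1,9.0,0.1],0.006,9.15],
    [[0.1,11.0,0.1],0.006,9.15],
    [[0.1,11.2,0.1],0.006,9.15],
  ],
)

```text
time: 3.42
tool_pos: [551.7, 28.9, 66.3]
tcp_rot: [-1.577, -0.001, -1.484]
contact_force: [0.4, 0.1, 0.1]
grip_width: 91.4
```

```bash
python3 -c "
from h import *
to(554,29,66,0.083-1.571)
for n in('scene',):
    im=vision.capture(n)[:,:,::-1]; cv2.imwrite(f'pics/raw_{n}3.png',im)
s=im[90:240,140:290]
cv2.imwrite('pics/c3.png',cv2.resize(s,(600,600),interpolation=2))"
```

```text
t 3.425 pos [551.7  28.9  66.3] yaw -1.4844 F [0.4 0.1 0.1] M [-0.14  0.04 -0.01] w 91.4 q6 -0.17 
 -> shift cm [0.01 0.03 0.23] turn 0.004
```

View pics/c3.png

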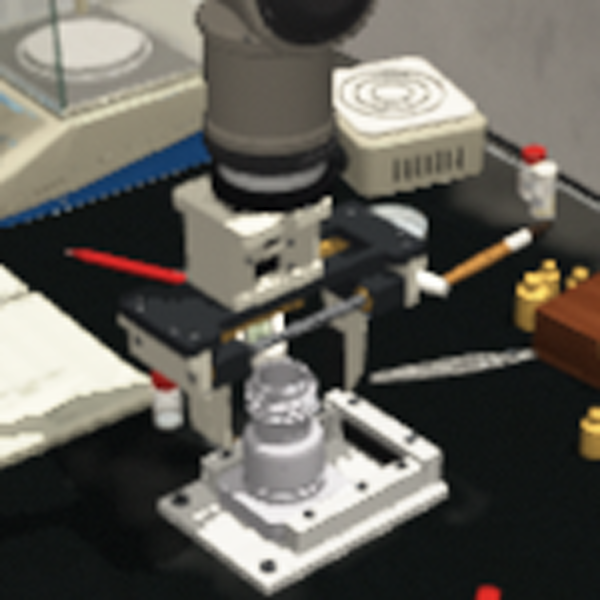

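Request:
apply_moves(
  rows=[
    [[0,0,0.2],0.004,6.5],
    [[0,0,0.2],0.004,5.0],
    [[0,0,0.2],0.004,5.0],
    [[0,0,0.2],0.004,5.0],
    [[0,0,0.2],0.004,5.0],
  ],
)

```text
time: 4.1
tool_pos: [554.6, 29.0, 67.1]
tcp_rot: [-1.575, -0.001, -1.489]
contact_force: [-0.3, -0.6, -0.6]
grip_width: 51.0
```

```bash
python3 -c "
from h import *
to(554,29,66,0.083-1.571)
for n in('scene',):
    im=vision.capture(n)[:,:,::-1]; cv2.imwrite(f'pics/raw_{n}4.png',im)
s=im[90:240,140:290]
cv2.imwrite('pics/c4.png',cv2.resize(s,(600,600),interpolation=2))"
```

```text
t 4.1 pos [554.6  29.   67.1] yaw -1.4888 F [-0.3 -0.6 -0.6] M [-0.14  0.   -0.03] w 51.0 q6 -0.17 
 -> shift cm [-0.01  0.12 -0.06] turn -0.001
```

View pics/c4.png

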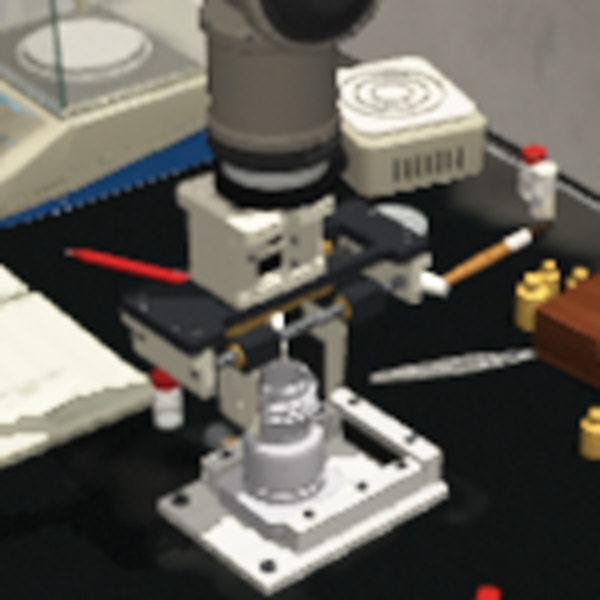

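Request:
apply_moves(
  rows=[
    [[0,0.1,-0.1],0,7.0],
    [[0,0.4,-0.1],0,7.0],
    [[0,0.7,-0.1],0,7.0],
    [[0,1.0,-0.1],0,7.0],
  ],
)

```text
time: 4.65
tool_pos: [553.4, 28.9, 56.8]
tcp_rot: [-1.575, -0.001, -1.489]
contact_force: [-0.0, 0.1, 0.4]
grip_width: 69.8
```

Request:
apply_moves(
  rows=[
    [[0,0.3,0],0,7.0],
    [[0,0.6,0],0,7.0],
    [[0,0.9,0],0,7.0],
    [[0,1.2,0],0,7.0],
  ],
)

```text
time: 5.15
tool_pos: [553.4, 28.9, 44.6]
tcp_rot: [-1.575, -0.001, -1.489]
contact_force: [1.5, 0.2, -0.3]
grip_width: 69.9
```

```bash
python3 -c "
from h import *
to(554,29,66,0.083-1.571)
for n in('scene',):
    im=vision.capture(n)[:,:,::-1]; cv2.imwrite(f'pics/raw_{n}5.png',im)
s=im[110:230,160:280]
cv2.imwrite('pics/c5.png',cv2.resize(s,(600,600),interpolation=2))"
```

```text
t 5.15 pos [553.4  28.9  44.6] yaw -1.4888 F [ 1.5  0.2 -0.3] M [-0.1   0.04  0.  ] w 69.9 q6 -0.17 
 -> shift cm [-0.   -2.14  0.05] turn -0.001
```

View pics/c5.png

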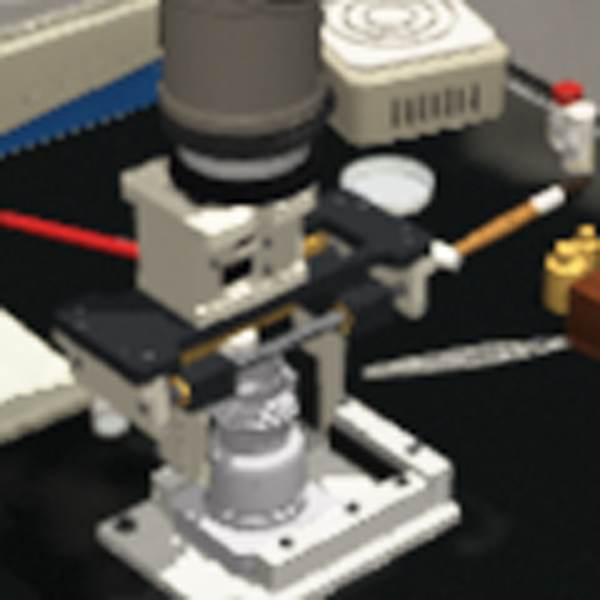

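Request:
apply_moves(
  rows=[
    [[0,0,0],0,6.0],
    [[0,0,0],0,5.0],
    [[0,0,0],0,4.6],
    [[0,0,0],0,4.6],
  ],
)

```text
time: 5.7
tool_pos: [553.6, 28.6, 44.3]
tcp_rot: [-1.575, -0.001, -1.489]
contact_force: [3.4, -2.1, -1.8]
grip_width: 52.9
```

Request:
apply_moves(
  rows=[
    [[0,0,0.6],0,4.6],
    [[0,0,1.2],0,4.6],
    [[0,0,1.8],0,4.6],
    [[0,0,2.4],0,4.6],
    [[0,0,3.0],0,4.6],
  ],
)

```text
time: 6.32
tool_pos: [578.5, 30.6, 44.5]
tcp_rot: [-1.586, -0.001, -1.488]
contact_force: [-16.1, -4.7, 15.7]
grip_width: 52.7
```

```bash
python3 -c "
from h import *
to(583.2+10,33,44.3,0.083-1.571)"
```

```text
t 6.325 pos [578.5  30.6  44.5] yaw -1.4879 F [-16.1  -4.7  15.7] M [-0.81  3.14  0.19] w 52.7 q6 -0.16 
 -> shift cm [-0.11 -0.01  1.48] turn 0.0
```

```bash
python3 -c "
from h import *
to(583.2+10,33,44.3,0.083-1.571)
for n in('scene',):
    im=vision.capture(n)[:,:,::-1]; cv2.imwrite(f'pics/raw_{n}6.png',im)
s=im[140:230,160:280]
cv2.imwrite('pics/c6.png',cv2.resize(s,(800,600),interpolation=2))"
```

```text
t 6.325 pos [578.5  30.6  44.5] yaw -1.4879 F [-16.1  -4.7  15.7] M [-0.81  3.14  0.19] w 52.7 q6 -0.16 
 -> shift cm [-0.11 -0.01  1.48] turn 0.0
```

View pics/c6.png

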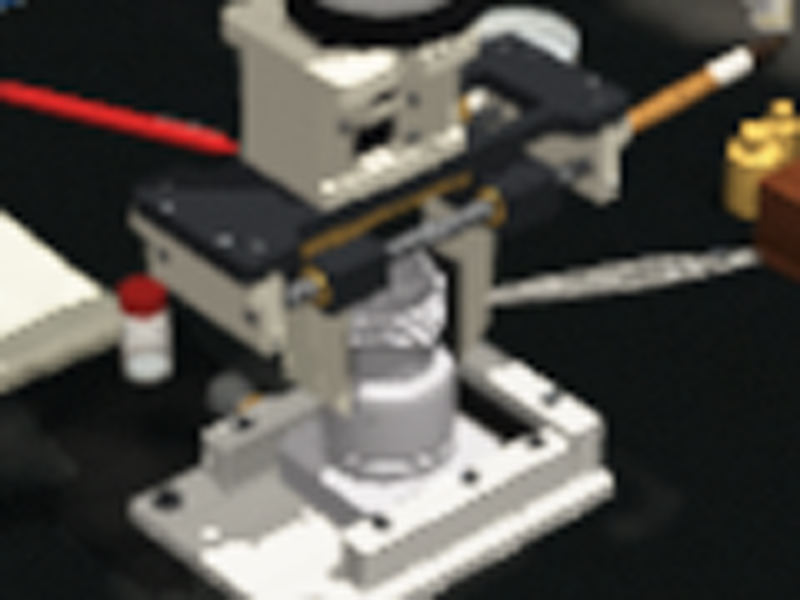

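Request:
apply_moves(
  rows=[
    [[0,-0.1,0.4],0,4.6],
    [[0,-0.2,0.8],0,4.6],
    [[0,-0.2,1.2],0,4.6],
    [[0,-0.2,1.2],0,4.6],
  ],
)

```text
time: 6.88
tool_pos: [592.5, 32.0, 45.7]
tcp_rot: [-1.583, -0.001, -1.488]
contact_force: [0.2, 0.5, -6.8]
grip_width: 53.1
```

```bash
python3 -c "
from h import *
to(583.2+10,33,44.3,0.083-1.571)"
```

```text
t 6.875 pos [592.5  32.   45.7] yaw -1.4882 F [ 0.2  0.5 -6.8] M [-0.09 -0.16  0.03] w 53.1 q6 -0.15 
 -> shift cm [-0.09  0.14  0.08] turn -0.0
```

Request:
apply_moves(
  rows=[
    [[0,0.15,0.1],0,4.6],
    [[0,0.15,0.2],0,4.6],
    [[0,0.15,0.3],0,4.6],
  ],
)

```text
time: 7.25
tool_pos: [594.1, 32.2, 44.6]
tcp_rot: [-1.586, -0.001, -1.488]
contact_force: [-8.4, -1.2, 3.7]
grip_width: 52.6
```

```bash
python3 -c "
from h import *
to(583.2+10,33,44.3,0.083-1.571)
for n in('scene',):
    im=vision.capture(n)[:,:,::-1]; cv2.imwrite(f'pics/raw_{n}7.png',im)
s=im[140:230,160:280]
cv2.imwrite('pics/c7.png',cv2.resize(s,(800,600),interpolation=2))"
```

```text
t 7.25 pos [594.1  32.2  44.6] yaw -1.4879 F [-8.4 -1.2  3.7] M [-0.34  1.67  0.04] w 52.6 q6 -0.15 
 -> shift cm [-0.09  0.03 -0.08] turn 0.0
```

View pics/c7.png

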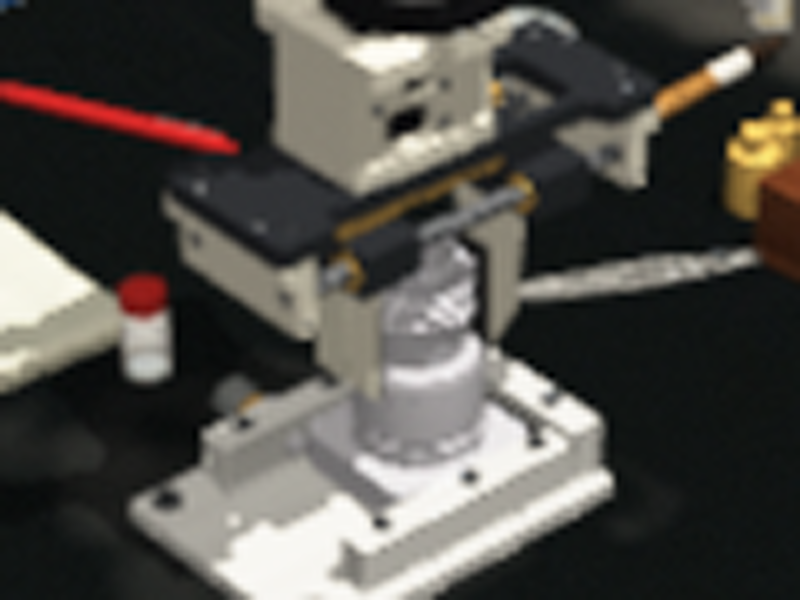

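Request:
apply_moves(
  rows=[
    [[0,-0.05,0.3],0,4.6],
    [[0,-0.05,0.5],0,4.6],
    [[0,-0.05,0.5],0,4.6],
  ],
)

```text
time: 7.68
tool_pos: [594.4, 32.2, 44.9]
tcp_rot: [-1.597, -0.001, -1.487]
contact_force: [-16.0, -3.2, 7.9]
grip_width: 52.7
```

Request:
apply_moves(
  rows=[
    [[0,0,0.45],0,4.6],
    [[0,0,0.45],0,4.6],
    [[0,0,0.45],0,4.6],
    [[0,0,0.45],0,4.6],
    [[0,0,0.45],0,4.6],
  ],
)

```text
time: 8.3
tool_pos: [594.6, 32.2, 45.2]
tcp_rot: [-1.606, -0.0, -1.487]
contact_force: [-17.0, -2.6, 9.4]
grip_width: 52.9
```

Request:
apply_moves(
  rows=[
    [[0,0,0.5],0,4.6],
    [[0,0,0.5],0,4.6],
    [[0,0,0.5],0,4.6],
    [[0,0,0.5],0,4.6],
    [[0,0,0.5],0,4.6],
  ],
)

```text
time: 8.93
tool_pos: [594.8, 32.2, 45.5]
tcp_rot: [-1.616, -0.0, -1.486]
contact_force: [-18.7, -2.7, 10.5]
grip_width: 52.6
```

```bash
python3 -c "
from h import *
to(583.2+10,33,44.3,0.083-1.571)
for n in('scene','top'):
    im=vision.capture(n)[:,:,::-1]; cv2.imwrite(f'pics/raw_{n}8.png',im)
s=cv2.imread('pics/raw_scene8.png')[140:230,160:280]
cv2.imwrite('pics/c8.png',cv2.resize(s,(800,600),interpolation=2))"
```

```text
t 8.925 pos [594.8  32.2  45.5] yaw -1.4865 F [-18.7  -2.7  10.5] M [-0.61  3.3   0.06] w 52.6 q6 -0.15 
 -> shift cm [-0.09  0.13 -0.15] turn 0.002
```

View pics/c8.png

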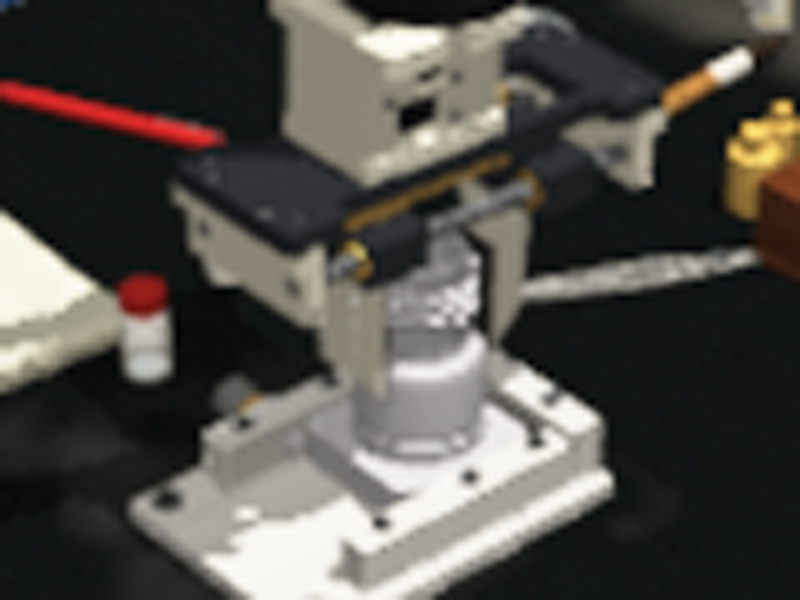

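Request:
apply_moves(
  rows=[
    [[0,0,0],0,7.0],
    [[0,0,0],0,7.0],
    [[0,0,0],0,7.0],
  ],
)

```text
time: 9.4
tool_pos: [595.9, 32.3, 46.1]
tcp_rot: [-1.613, -0.001, -1.486]
contact_force: [-0.4, -0.8, 0.1]
grip_width: 69.8
```

```bash
python3 -c "
from h import *
to(583.2+10,33,44.3,0.083-1.571)
for n in('scene','top'):
    im=vision.capture(n)[:,:,::-1]; cv2.imwrite(f'pics/raw_{n}9.png',im)
s=cv2.imread('pics/raw_scene9.png')[140:230,160:280]
cv2.imwrite('pics/c9.png',cv2.resize(s,(800,600),interpolation=2))"
```

```text
t 9.4 pos [595.9  32.3  46.1] yaw -1.4865 F [-0.4 -0.8  0.1] M [-0.14  0.03 -0.09] w 69.8 q6 -0.15 
 -> shift cm [-0.1   0.19 -0.26] turn 0.002
```

View pics/c9.png

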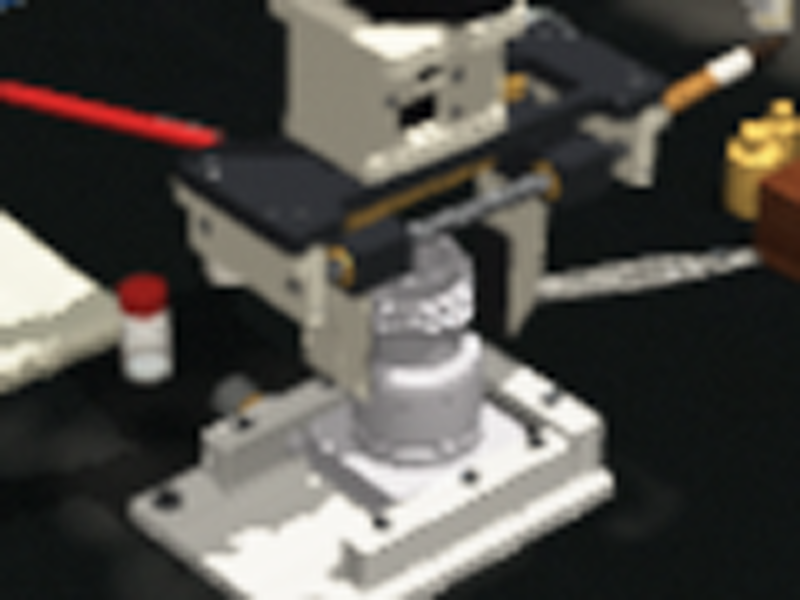

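Request:
apply_moves(
  rows=[
    [[0,-3,0],0,7.0],
    [[0,-8,0],0,7.0],
    [[0,-13,-1],0,7.0],
    [[0,-15,-6],0,7.0],
    [[0,-15,-12],0,7.0],
  ],
)

```text
time: 10.12
tool_pos: [483.1, 22.6, 202.6]
tcp_rot: [-1.609, -0.002, -1.486]
contact_force: [-0.7, 0.0, -0.0]
grip_width: 69.9
```

Request:
apply_moves(
  rows=[
    [[4,0,-5],0,7.0],
    [[8,0,-10],0,7.0],
    [[12,0,-10],0,7.0],
  ],
)

```text
time: 10.5
tool_pos: [391.3, -105.9, 207.3]
tcp_rot: [-1.609, -0.002, -1.486]
contact_force: [1.9, -0.1, -0.7]
grip_width: 69.8
```

```bash
python3 -c "
from h import *
to(583.2+10,33,44.3,0.083-1.571)
for n in('scene','top'):
    im=vision.capture(n)[:,:,::-1]; cv2.imwrite(f'pics/raw_{n}10.png',im)
s=cv2.imread('pics/raw_scene10.png')[150:240,165:285]
cv2.imwrite('pics/c10.png',cv2.resize(s,(800,600),interpolation=2))
s=cv2.imread('pics/raw_top10.png')[180:255,170:270]
cv2.imwrite('pics/d10.png',cv2.resize(s,(800,600),interpolation=2))"
```

```text
t 10.5 pos [ 391.3 -105.9  207.3] yaw -1.4862 F [ 1.9 -0.1 -0.7] M [-0.09 -0.03  0.02] w 69.8 q6 -0.51 
 -> shift cm [-12.16  15.46  21.9 ] turn 0.002
```

View pics/c10.png

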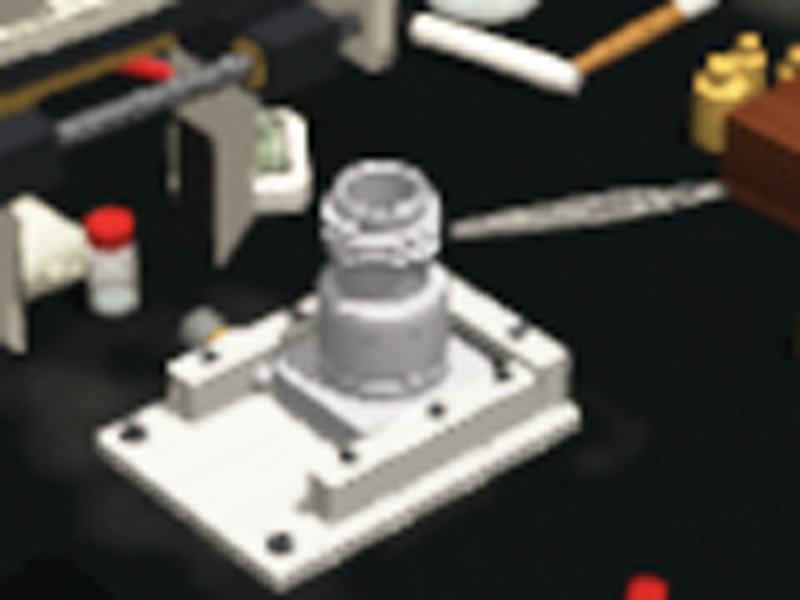

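View pics/d10.png

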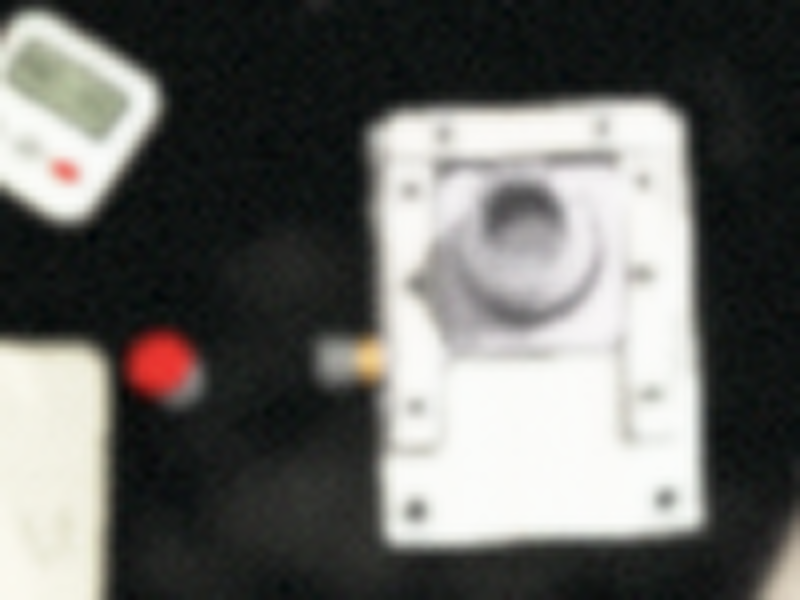

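```bash
python3 -c "
from h import *
for u in((328,280),(352,228),(275,303),(298,290)): print(ray('top',np.array(u)/1.5625,0).round())
to(690,41,120)
T=lambda p:px(p,(170,180),8)
S=lambda p:px(p,(165,150),20/3)
print('rim',ray('top',T((523,215)),114).round(1),ray('scene',S((382,190)),114).round(1))
c,s=np.cos(.0833),np.sin(.0833);home=[583.2+10*c,32.1+10*s,114];print('home',home)
for n,o,f in(('top',(170,180),8),('scene',(165,150),20/3)):
  for z in(114,):
    th=np.linspace(0,2*np.pi,9)[:-1]
    P=[[home[0]+19*np.cos(t),home[1]+19*np.sin(t),z] for t in th]; print(n,((proj(n,P)-np.array(o)+.5)*f-.5).round().tolist(), ((proj(n,home)[0]-np.array(o)+.5)*f-.5).round())
"
```

```text
[699. 123.   0.]
[809.  80.   0.]
[648. 225.   0.]
[676. 181.   0.]
t 10.6 pos [ 393.8 -108.6  207.3] yaw -1.4902 F [-0.7 -0.4 -0.4] M [-0.11  0.05 -0.09] w 70.0 q6 -0.51 
 -> shift cm [-12.55   7.55  31.02] turn 0
rim [594.8  33.3 114. ] [590.1  29.2 114. ]
home [np.float64(593.1653256071081), np.float64(32.93203698494517), 114]
top [[526.0, 167.0], [488.0, 181.0], [470.0, 218.0], [484.0, 256.0], [521.0, 273.0], [560.0, 258.0], [578.0, 221.0], [563.0, 183.0]] [524. 220.]
scene [[422.0, 168.0], [391.0, 157.0], [355.0, 162.0], [335.0, 179.0], [343.0, 199.0], [374.0, 210.0], [411.0, 205.0], [431.0, 187.0]] [383. 183.]
```

Request:
apply_moves(
  rows=[
    [[-2.3,0,5.8],0,3],
    [[-4.6,0,11.6],0,0],
    [[-6.9,0,17.4],0,0],
    [[-9.2,0,23.2],0,0],
    [[-12,0,29],0,0],
  ],
)

```text
time: 11.22
tool_pos: [673.3, 35.3, 196.0]
tcp_rot: [-1.607, -0.004, -1.49]
contact_force: [0.7, -1.4, 1.1]
grip_width: 24.3
```

```bash
python3 -c "
from h import *
to(690,41,20)"
```

```text
t 11.225 pos [673.3  35.3 196. ] yaw -1.4899 F [ 0.7 -1.4  1.1] M [-0.12 -0.05 -0.02] w 24.3 q6 -0.14 
 -> shift cm [-0.5  17.53  2.34] turn 0
```

Request:
apply_moves(
  rows=[
    [[-0.1,1,0.5],-0.18,0],
    [[-0.2,2,1],-0.36,0],
    [[-0.3,3,1.5],-0.54,0],
    [[-0.4,4,2],-0.72,0],
    [[-0.5,5,2.3],-0.9,0],
  ],
)

```text
time: 11.85
tool_pos: [694.3, 43.0, 144.4]
tcp_rot: [-1.596, 0.026, -0.584]
contact_force: [0.5, -1.0, 0.5]
grip_width: 0.4
```

```bash
python3 -c "
from h import *
to(695,41,80,0.083)"
```

```text
t 11.85 pos [694.3  43.  144.4] yaw -0.5838 F [ 0.5 -1.   0.5] M [ 0.01 -0.06 -0.01] w 0.4 q6 -1.03 
 -> shift cm [0.34 6.44 0.03] turn -0.667
```

Request:
apply_moves(
  rows=[
    [[0.1,3,0],-0.17,0],
    [[0.2,6,0],-0.34,0],
    [[0.3,9,0],-0.51,0],
    [[0.3,12,0],-0.66,0],
    [[0.3,12.4,0],-0.66,0],
  ],
)

```text
time: 12.48
tool_pos: [690.7, 41.5, 17.6]
tcp_rot: [-1.574, 0.041, 0.075]
contact_force: [-0.4, 0.1, 0.4]
grip_width: 0.3
```

```bash
python3 -c "
from h import *
to(690,41,0)
for n in('scene',):
    im=vision.capture(n)[:,:,::-1]; cv2.imwrite(f'pics/raw_{n}11.png',im)
s=im[120:225,180:320]
cv2.imwrite('pics/c11.png',cv2.resize(s,(800,600),interpolation=2))"
```

```text
t 12.475 pos [690.7  41.5  17.6] yaw 0.0755 F [-0.4  0.1  0.4] M [ 0.02 -0.01 -0.02] w 0.3 q6 -1.69 
 -> shift cm [-0.    1.77 -0.04] turn 0
```

View pics/c11.png

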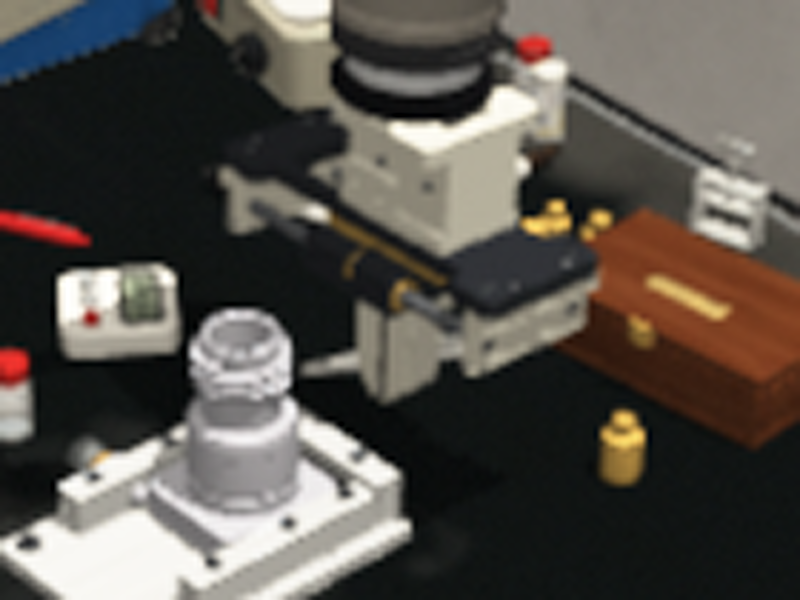

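```bash
python3 -c "
from h import *
for z in(0,15,30,45):
  for a,b in((0,0),(-10,-19),(-10,19)): print(z,a,b,((proj('scene',[690.7+a,41.5+b,z])[0]-[180,120])*800/140).round())"
```

```text
0 0 0 [393. 447.]
0 -10 -19 [401. 472.]
0 -10 19 [354. 436.]
15 0 0 [394. 422.]
15 -10 -19 [401. 447.]
15 -10 19 [354. 412.]
30 0 0 [394. 397.]
30 -10 -19 [402. 422.]
30 -10 19 [355. 387.]
45 0 0 [395. 372.]
45 -10 -19 [403. 397.]
45 -10 19 [355. 362.]
```

Request:
apply_moves(
  rows=[
    [[0,0.3,0],0,0],
    [[0,0.6,0],0,0],
  ],
)

```text
time: 12.78
tool_pos: [692.2, 41.5, 14.0]
tcp_rot: [-1.574, 0.037, 0.073]
contact_force: [0.2, 0.6, 0.5]
grip_width: 0.7
```

Request:
apply_moves(
  rows=[
    [[0,0.2,0],0,0],
    [[0,0.4,0],0,0],
    [[0,0.4,0],0,0],
  ],
)

```text
time: 13.15
tool_pos: [691.9, 41.5, 10.0]
tcp_rot: [-1.574, 0.037, 0.072]
contact_force: [0.7, 0.2, 0.2]
grip_width: 0.3
```

Request:
apply_moves(
  rows=[
    [[-0.2,0.4,0],0,0],
    [[-0.5,0.8,0],0,0],
    [[-0.8,1.0,0],0,0],
    [[-1.1,1.0,0],0,0],
    [[-1.4,1.0,0],0,0],
  ],
)

```text
time: 13.78
tool_pos: [677.5, 40.4, 0.7]
tcp_rot: [-1.574, 0.036, 0.072]
contact_force: [0.1, 0.9, -0.2]
grip_width: 0.2
```

Request:
apply_moves(
  rows=[
    [[-0.5,0,0],0,0],
    [[-1.0,0,0],0,0],
    [[-1.5,0,0],0,0],
    [[-2.0,0,0],0,0],
  ],
)

```text
time: 14.28
tool_pos: [658.1, 39.0, 1.6]
tcp_rot: [-1.574, 0.034, 0.072]
contact_force: [13.6, 1.7, -10.5]
grip_width: 0.4
```

Request:
apply_moves(
  rows=[
    [[-0.6,-0.1,0],0,0],
    [[-0.7,-0.1,0],0,0],
    [[-0.7,-0.1,0],0,0],
  ],
)

```text
time: 14.65
tool_pos: [658.4, 38.9, 3.0]
tcp_rot: [-1.575, 0.018, 0.072]
contact_force: [24.4, 3.1, -17.4]
grip_width: 0.3
```

Request:
apply_moves(
  rows=[
    [[-0.7,0,0],0,0],
    [[-0.7,0,0],0,0],
    [[-0.7,0,0],0,0],
  ],
)

```text
time: 15.02
tool_pos: [658.9, 38.9, 3.3]
tcp_rot: [-1.575, 0.001, 0.072]
contact_force: [24.8, 2.9, -18.6]
grip_width: 0.3
```

Request:
apply_moves(
  rows=[
    [[0.3,0,0],0,0],
    [[1.0,-1,0],0,0],
    [[1.5,-5,0],0,0],
    [[1.5,-10,0],0,0],
    [[1.5,-14,0],0,0],
  ],
)

```text
time: 15.65
tool_pos: [674.1, 40.5, 146.4]
tcp_rot: [-1.575, -0.001, 0.072]
contact_force: [0.4, -0.1, 0.7]
grip_width: 0.7
```

```bash
python3 -c "
from h import *
to(536,-291.3,150,-2.18)"
```

```text
t 15.65 pos [674.1  40.5 146.4] yaw 0.0717 F [ 0.4 -0.1  0.7] M [ 0.02 -0.02  0.  ] w 0.7 q6 -1.69 
 -> shift cm [-16.15  -0.23 -32.11] turn 2.252
```

Request:
apply_moves(
  rows=[
    [[-2.7,0,-5.4],0.12,5],
    [[-5.4,0,-10.8],0.24,9.15],
    [[-8.1,0,-16.2],0.36,9.15],
    [[-10.8,0,-21.6],0.48,9.15],
    [[-13.5,0,-27],0.6,9.15],
  ],
)

```text
time: 16.27
tool_pos: [557.7, -240.1, 148.7]
tcp_rot: [-1.574, -0.004, -0.532]
contact_force: [1.1, -0.9, -0.0]
grip_width: 45.6
```

```bash
python3 -c "
from h import *
to(536,-291.3,20,-0.61)"
```

```text
t 16.275 pos [ 557.7 -240.1  148.7] yaw -0.5322 F [ 1.1 -0.9 -0. ] M [-0.05  0.03  0.04] w 45.6 q6 -1.57 
 -> shift cm [ 0.67 12.89 -5.47] turn 0.078
```

Request:
apply_moves(
  rows=[
    [[0.4,0,-2.8],0.05,9.15],
    [[0.7,0,-5.5],0.078,9.15],
    [[0.7,1,-5.5],0.078,9.15],
    [[0.7,3,-5.5],0.078,9.15],
    [[0.7,5,-5.5],0.078,9.15],
  ],
)

```text
time: 16.9
tool_pos: [536.1, -290.2, 98.5]
tcp_rot: [-1.573, -0.004, -0.609]
contact_force: [-0.6, -0.2, 0.4]
grip_width: 90.8
```

```bash
python3 -c "
from h import *
to(536,-291.3,5,-0.61)
for n in('scene','top'):
    im=vision.capture(n)[:,:,::-1]; cv2.imwrite(f'pics/raw_{n}12.png',im)
s=cv2.imread('pics/raw_scene12.png')[200:305,220:320]
t=cv2.imread('pics/raw_top12.png')[190:270,280:370]
cv2.imwrite('pics/c12.png',np.hstack([cv2.resize(s,(400,420),interpolation=2),cv2.resize(t,(400,420),interpolation=2)]))"
```

```text
t 16.9 pos [ 536.1 -290.2   98.5] yaw -0.6091 F [-0.6 -0.2  0.4] M [-0.01  0.01 -0.01] w 90.8 q6 -1.58 
 -> shift cm [ 0.02  9.35 -0.07] turn 0.001
```

View pics/c12.png

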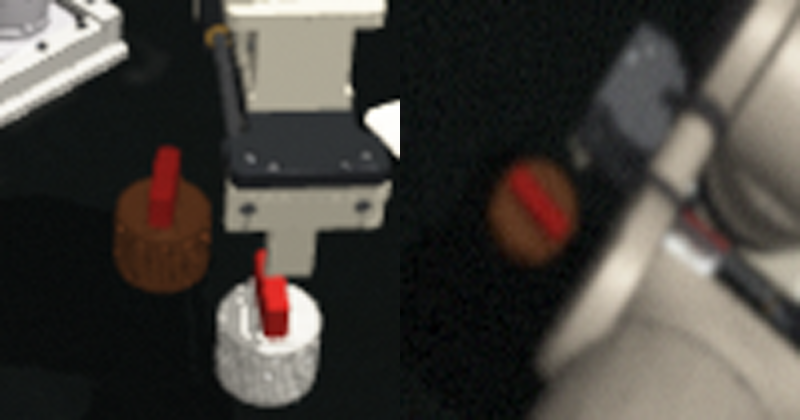

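```bash
python3 -c "
from h import *
for z in(85,100,115,130): print(z,((proj('scene',[536.1-.572*55,-290.2-.82*55,z])[0]-[220,200])*4).round(),((proj('scene',[536.1+.572*55,-290.2+.82*55,z])[0]-[220,200])*4).round())"
```

```text
85 [283. 327.] [258. 185.]
100 [285. 306.] [260. 164.]
115 [287. 284.] [262. 143.]
130 [289. 262.] [263. 122.]
```

Request:
apply_moves(
  rows=[
    [[0,3,-0.1],0,9.15],
    [[0,6,-0.1],0,9.15],
    [[0,8.5,-0.1],0,9.15],
    [[0,9.5,-0.1],0,9.15],
    [[0,9.5,-0.1],0,7.5],
  ],
)

```text
time: 17.62
tool_pos: [534.3, -289.9, 1.9]
tcp_rot: [-1.573, 0.001, -0.609]
contact_force: [-0.6, -1.0, 0.6]
grip_width: 85.5
```

Request:
apply_moves(
  rows=[
    [[0,0,0],0,6.2],
    [[0,0,0],0,5.9],
    [[0,0,0],0,5.8],
    [[0,0,0],0,5.75],
  ],
)

```text
time: 18.12
tool_pos: [534.4, -290.0, 2.2]
tcp_rot: [-1.573, 0.001, -0.608]
contact_force: [-0.0, -0.7, -0.2]
grip_width: 57.9
```

Request:
apply_moves(
  rows=[
    [[0,0,0],0,7.5],
    [[0,-2,0],0,8],
    [[0,-6,0],0,6],
    [[0.1,-8.5,0.1],0.15,5],
    [[0.1,-8.5,0.1],0.33,5],
  ],
)

```text
time: 18.75
tool_pos: [537.3, -290.5, 89.9]
tcp_rot: [-1.572, -0.005, -0.944]
contact_force: [0.2, 0.1, -1.0]
grip_width: 53.1
```

```bash
python3 -c "
from h import *
to(536,-291.3,80,-2.175)"
```

```text
t 18.75 pos [ 537.3 -290.5   89.9] yaw -0.944 F [ 0.2  0.1 -1. ] M [-0.04 -0.   -0.03] w 53.1 q6 -1.25 
 -> shift cm [-0.01  0.99 -0.16] turn 1.231
```

Request:
apply_moves(
  rows=[
    [[0,0,-0.1],0.18,5],
    [[0,0,-0.1],0.36,5],
    [[0,0,-0.2],0.54,5],
    [[0,0,-0.2],0.72,5],
    [[0,0.5,-0.2],0.9,5],
  ],
)

```text
time: 19.38
tool_pos: [535.9, -291.8, 85.2]
tcp_rot: [-1.567, -0.004, -1.85]
contact_force: [0.6, 0.1, -0.0]
grip_width: 49.7
```

Request:
apply_moves(
  rows=[
    [[0,0.5,0],0.17,5],
    [[0,1.0,0],0.33,5],
    [[0,1.5,0],0.33,5],
  ],
)

```text
time: 19.75
tool_pos: [535.8, -291.9, 69.9]
tcp_rot: [-1.566, -0.003, -2.179]
contact_force: [0.1, 0.8, -0.0]
grip_width: 50.1
```

```bash
python3 -c "
from h import *
to(536,-291.3,38,-2.175)
for n in('scene','top'):
    im=vision.capture(n)[:,:,::-1]; cv2.imwrite(f'pics/raw_{n}13.png',im)
s=cv2.imread('pics/raw_scene13.png')[200:305,220:320]
cv2.imwrite('pics/c13.png',cv2.resize(s,(572,600),interpolation=2))"
```

```text
t 19.75 pos [ 535.8 -291.9   69.9] yaw -2.1786 F [ 0.1  0.8 -0. ] M [-0.1   0.08 -0.01] w 50.1 q6 -0.01 
 -> shift cm [-0.07  3.19 -0.04] turn -0.004
```

View pics/c13.png

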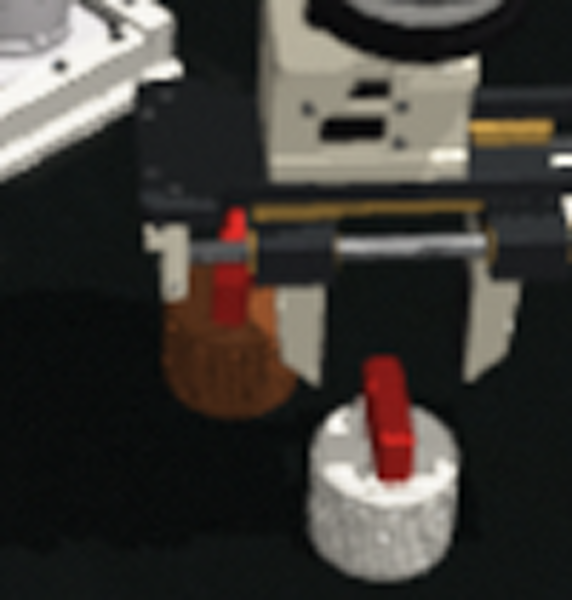

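Request:
apply_moves(
  rows=[
    [[0,1.5,0],0,4],
    [[0,3.0,0],0,3.5],
    [[0,3.6,0],0,3.5],
    [[0,3.9,0],0,3.5],
  ],
)

```text
time: 20.35
tool_pos: [535.4, -291.7, 29.7]
tcp_rot: [-1.568, -0.003, -2.176]
contact_force: [-0.3, -0.4, 0.5]
grip_width: 35.0
```

```bash
python3 -c "
from h import *
to(536,-291.3,28,-2.175)
for n in('scene','top'):
    im=vision.capture(n)[:,:,::-1]; cv2.imwrite(f'pics/raw_{n}14.png',im)
s=cv2.imread('pics/raw_scene14.png')[200:305,220:320]
cv2.imwrite('pics/c14.png',cv2.resize(s,(572,600),interpolation=2))"
```

```text
t 20.35 pos [ 535.4 -291.7   29.7] yaw -2.1765 F [-0.3 -0.4  0.5] M [-0.14  0.12  0.05] w 35.0 q6 -0.02 
 -> shift cm [-0.07  0.17  0.03] turn -0.001
```

View pics/c14.png

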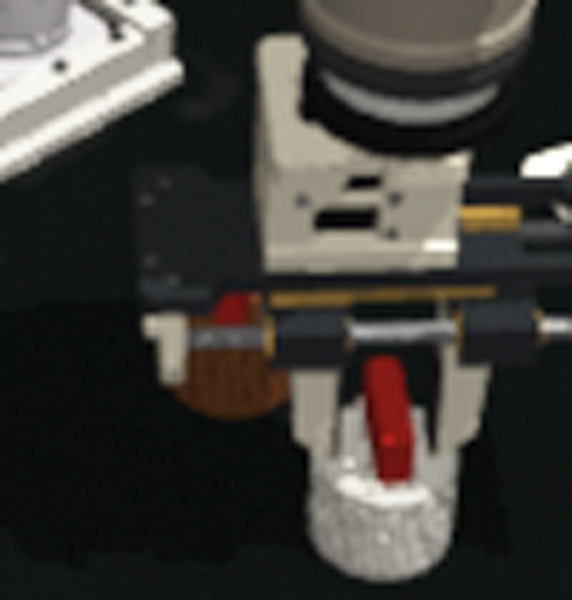

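Request:
apply_moves(
  rows=[
    [[0,0,0],0,2],
    [[0,0,0],0,1.2],
    [[0,0,0],0,1.2],
    [[0,0,0],0,1.2],
  ],
)

```text
time: 20.95
tool_pos: [535.9, -292.2, 30.6]
tcp_rot: [-1.566, -0.003, -2.177]
contact_force: [0.8, -1.6, 0.9]
grip_width: 13.7
```

```bash
python3 -c "
from h import *
to(536,-291.3,28,-2.175)"
```

```text
t 20.95 pos [ 535.9 -292.2   30.6] yaw -2.1767 F [ 0.8 -1.6  0.9] M [-0.36 -0.08 -0.  ] w 13.7 q6 -0.02 
 -> shift cm [-0.08  0.26 -0.05] turn -0.002
```

Request:
apply_moves(
  rows=[
    [[0,-2,0],0,1.2],
    [[0,-6,0],0,1.2],
    [[0,-10,0],0,1.2],
    [[0,-13.5,0],0,1.2],
  ],
)

```text
time: 21.45
tool_pos: [535.1, -291.1, 166.3]
tcp_rot: [-1.568, -0.003, -2.177]
contact_force: [1.0, 0.3, -3.2]
grip_width: 14.0
```

```bash
python3 -c "
from h import *
to(593.2,32.2,165,-2.177)
im=vision.capture('scene')[:,:,::-1]; cv2.imwrite('pics/raw_scene15.png',im)
cv2.imwrite('pics/c15.png',cv2.resize(im[150:305,180:340],(600,581),interpolation=2))"
```

```text
t 21.45 pos [ 535.1 -291.1  166.3] yaw -2.1766 F [ 1.   0.3 -3.2] M [-0.09  0.08 -0.02] w 14.0 q6 -0.02 
 -> shift cm [-2.988e+01  2.000e-02 -1.363e+01] turn 0.0
```

View pics/c15.png

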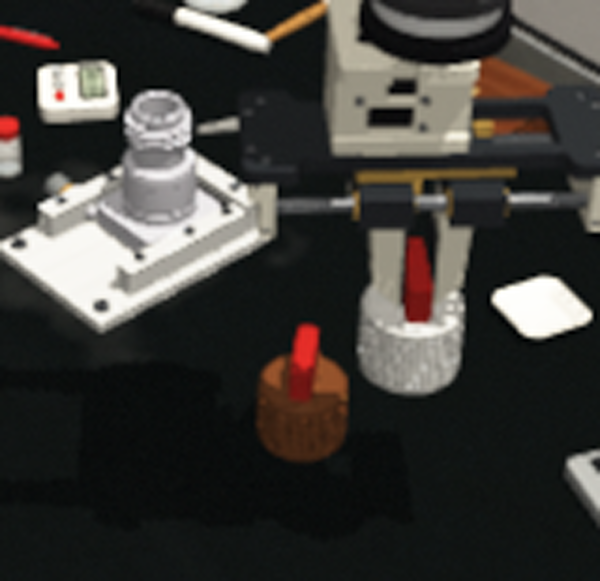

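Request:
apply_moves(
  rows=[
    [[-5,0,-2.3],0,1.2],
    [[-10,0,-4.6],0,1.2],
    [[-15,0,-6.9],0,1.2],
    [[-20,0,-9.2],0,1.2],
    [[-25,0,-11.5],0,1.2],
  ],
)

```text
time: 22.12
tool_pos: [584.1, -19.4, 168.2]
tcp_rot: [-1.562, -0.004, -2.177]
contact_force: [1.1, 0.1, -2.9]
grip_width: 13.4
```

```bash
python3 -c "
from h import *
to(593.2,32.2,160,-2.177)"
```

```text
t 22.125 pos [584.1 -19.4 168.2] yaw -2.1766 F [ 1.1  0.1 -2.9] M [-0.11  0.11 -0.04] w 13.4 q6 0.45 
 -> shift cm [-4.76  0.78 -2.2 ] turn 0.0
```

Request:
apply_moves(
  rows=[
    [[-2.5,0.2,-1.1],0,1.2],
    [[-4.3,0.4,-2.0],0,1.2],
    [[-4.76,0.8,-2.2],0,1.2],
    [[-4.76,0.8,-2.2],0,1.2],
    [[-4.76,0.8,-2.2],0,1.2],
  ],
)

```text
time: 22.75
tool_pos: [593.2, 30.9, 159.8]
tcp_rot: [-1.562, -0.004, -2.178]
contact_force: [-0.4, -0.2, -2.5]
grip_width: 13.9
```

```bash
python3 -c "
from h import *
to(593.2,32.2,140,-2.177)
for n in('scene','top'):
    im=vision.capture(n)[:,:,::-1]; cv2.imwrite(f'pics/raw_{n}16.png',im)
im=cv2.imread('pics/raw_scene16.png')
cv2.imwrite('pics/c16.png',cv2.resize(im[130:230,170:280],(660,600),interpolation=2))"
```

```text
t 22.75 pos [593.2  30.9 159.8] yaw -2.1781 F [-0.4 -0.2 -2.5] M [-0.13  0.12 -0.05] w 13.9 q6 0.54 
 -> shift cm [-0.12  1.98 -0.09] turn -0.001
```

View pics/c16.png

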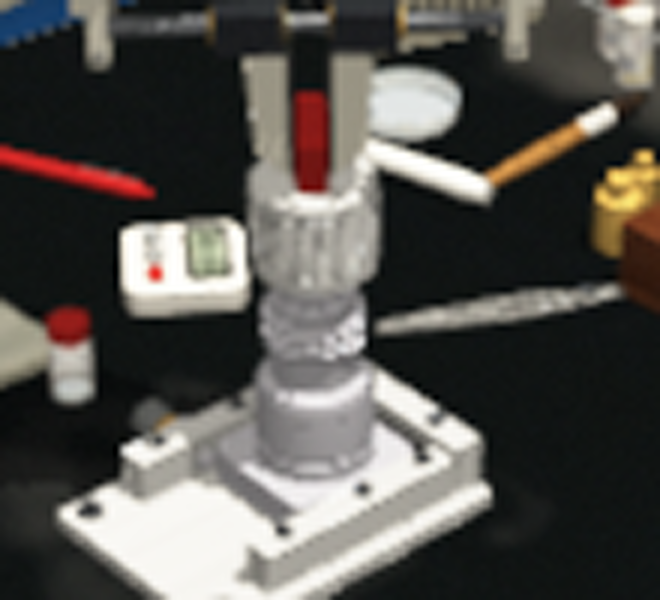

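Request:
apply_moves(
  rows=[
    [[-0.1,0.5,-0.1],0,1.2],
    [[-0.1,1.0,-0.1],0,1.2],
    [[-0.1,1.5,-0.1],0,1.2],
    [[-0.1,2.0,-0.1],0,1.2],
  ],
)

```text
time: 23.35
tool_pos: [593.0, 32.4, 139.5]
tcp_rot: [-1.562, -0.004, -2.178]
contact_force: [-0.2, -0.2, -4.5]
grip_width: 13.8
```

```bash
python3 -c "
from h import *
to(593.2,32.2,125,-2.177)"
```

```text
t 23.35 pos [593.   32.4 139.5] yaw -2.178 F [-0.2 -0.2 -4.5] M [-0.1   0.19 -0.02] w 13.8 q6 0.54 
 -> shift cm [-0.    1.45  0.01] turn -0.001
```

Request:
apply_moves(
  rows=[
    [[0,0.3,0],0,1.2],
    [[0,0.6,0],0,1.2],
    [[0,0.9,0],0,1.2],
    [[0,1.1,0],0,1.2],
    [[0,1.1,0],0,1.2],
  ],
)

```text
time: 23.98
tool_pos: [593.0, 32.4, 128.3]
tcp_rot: [-1.562, -0.004, -2.178]
contact_force: [0.1, 1.2, -2.9]
grip_width: 13.9
```

```bash
python3 -c "
from h import *
to(593.2,32.2,125,-2.177)"
```

```text
t 23.975 pos [593.   32.4 128.3] yaw -2.1779 F [ 0.1  1.2 -2.9] M [ 0.11  0.21 -0.02] w 13.9 q6 0.54 
 -> shift cm [0.   0.33 0.02] turn -0.001
```

Request:
apply_moves(
  rows=[
    [[0,0.15,0],0,1.2],
    [[0,0.3,0],0,1.2],
    [[0,0.3,0],0,1.2],
  ],
)

```text
time: 24.35
tool_pos: [593.0, 32.3, 125.2]
tcp_rot: [-1.562, -0.004, -2.178]
contact_force: [0.6, 0.4, -3.7]
grip_width: 14.0
```

Request:
apply_moves(
  rows=[
    [[0,0.15,0],0,1.2],
    [[0,0.2,0],0,1.2],
    [[0,0.2,0],0,1.2],
  ],
)

```text
time: 24.72
tool_pos: [593.0, 32.3, 123.1]
tcp_rot: [-1.562, -0.004, -2.178]
contact_force: [-0.3, 0.5, -3.8]
grip_width: 14.1
```

Request:
apply_moves(
  rows=[
    [[0,0.15,0],0,1.2],
    [[0,0.2,0],0,1.2],
    [[0,0.2,0],0,1.2],
  ],
)

```text
time: 25.1
tool_pos: [593.1, 32.3, 121.5]
tcp_rot: [-1.562, -0.004, -2.178]
contact_force: [-1.2, 1.2, 1.7]
grip_width: 14.2
```

Request:
apply_moves(
  rows=[
    [[0,0,0],0,1.7],
    [[0,0,0],0,1.7],
    [[0,-0.2,0],0,1.7],
    [[0,-0.4,0],0,1.7],
  ],
)

```text
time: 25.6
tool_pos: [593.2, 32.3, 125.7]
tcp_rot: [-1.562, -0.004, -2.178]
contact_force: [0.4, -0.8, 0.3]
grip_width: 17.0
```

```bash
cat >> h.py <<'E'
def shot(k,box=(130,230,170,280)):
    im=vision.capture('scene')[:,:,::-1]; cv2.imwrite(f'pics/raw_scene{k}.png',im)
    a,b,c,d=box; f=min(800/(d-c),600/(b-a)); cv2.imwrite(f'pics/c{k}.png',cv2.resize(im[a:b,c:d],None,fx=f,fy=f,interpolation=2)); print('scale',f)
E
python3 -c "
from h import *
to(593.2,32.2,125,-2.177+2.0)
shot(17,(140,200,190,260))"
```

```text
t 25.6 pos [593.2  32.3 125.7] yaw -2.178 F [ 0.4 -0.8  0.3] M [-0.02  0.13 -0.01] w 17.0 q6 0.54 
 -> shift cm [0.01 0.07 0.01] turn -2.001
scale 10.0
```

View pics/c17.png

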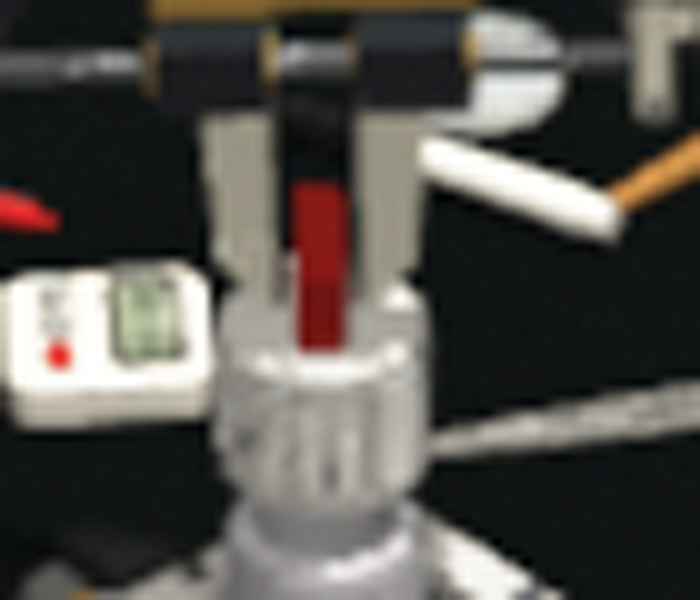

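Request:
apply_moves(
  rows=[
    [[-0.05,0,0],-0.17,1.7],
    [[-0.1,0,0],-0.34,1.7],
    [[-0.1,0,0],-0.51,1.7],
    [[-0.1,0,0],-0.68,1.7],
    [[-0.1,0,0],-0.85,1.7],
  ],
)

```text
time: 26.28
tool_pos: [594.3, 32.7, 127.0]
tcp_rot: [-1.566, -0.01, -1.323]
contact_force: [-2.4, -1.6, 6.5]
grip_width: 17.4
```

Request:
apply_moves(
  rows=[
    [[0,0,0],-0.17,1.7],
    [[0,0,0],-0.34,1.7],
    [[0,0,0],-0.51,1.7],
    [[0,0,0],-0.68,1.7],
    [[0,0,0],-0.85,1.7],
  ],
)

```text
time: 26.9
tool_pos: [594.1, 32.5, 128.3]
tcp_rot: [-1.575, -0.011, -0.468]
contact_force: [-3.6, -0.8, 8.6]
grip_width: 17.4
```

```bash
python3 -c "
from h import *
to(593.7,32.9,125,-2.177+2.0)
shot(18,(140,200,190,260))"
```

```text
t 26.9 pos [594.1  32.5 128.3] yaw -0.4676 F [-3.6 -0.8  8.6] M [-0.05  0.82 -0.25] w 17.4 q6 -1.17 
 -> shift cm [-0.06  0.33  0.02] turn -0.291
scale 10.0
```

View pics/c18.png

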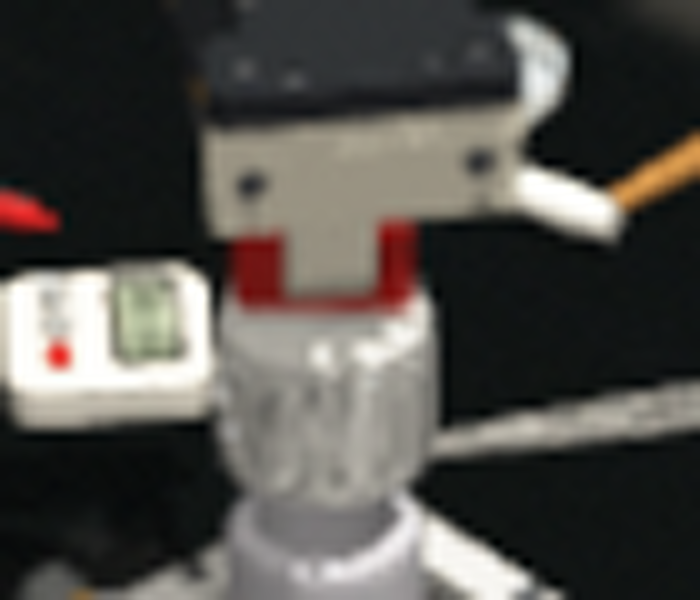

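Request:
apply_moves(
  rows=[
    [[0,-0.3,0],0,1.7],
    [[0,-0.3,0],-0.15,1.7],
    [[0,-0.3,0],-0.3,1.7],
  ],
)

```text
time: 27.32
tool_pos: [594.1, 32.3, 132.0]
tcp_rot: [-1.579, -0.01, -0.156]
contact_force: [-1.5, -0.4, 4.3]
grip_width: 17.0
```

```bash
python3 -c "
from h import *
to(593.7,32.9,125,-2.177+2.0)
shot(19,(140,200,190,260))"
```

```text
t 27.325 pos [594.1  32.3 132. ] yaw -0.1561 F [-1.5 -0.4  4.3] M [-0.12  0.4  -0.19] w 17.0 q6 -1.48 
 -> shift cm [-0.06  0.7   0.05] turn 0.021
scale 10.0
```

View pics/c19.png

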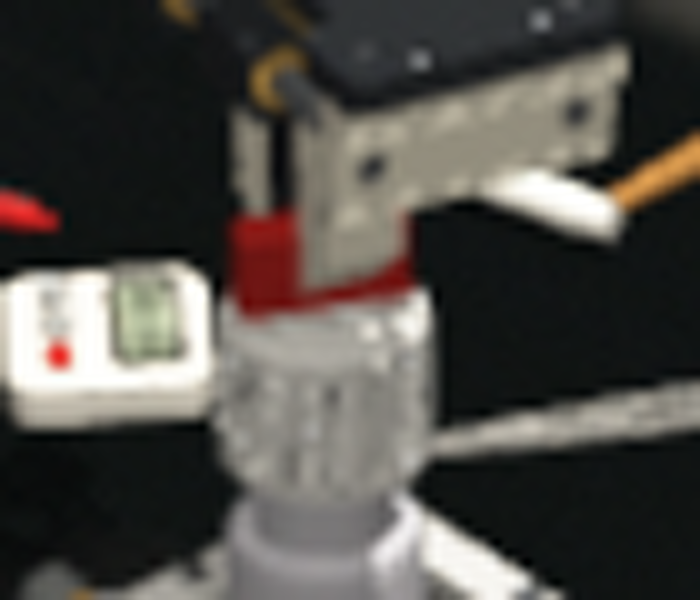

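Request:
apply_moves(
  rows=[
    [[-0.05,-0.1,0],-0.12,1.7],
    [[-0.05,-0.1,0],-0.24,1.7],
  ],
)

```text
time: 27.62
tool_pos: [593.8, 32.3, 133.1]
tcp_rot: [-1.581, -0.008, 0.091]
contact_force: [0.4, -1.6, 1.6]
grip_width: 17.2
```

```bash
python3 -c "
from h import *
to(593.7,32.9,125,-2.177+2.0)
shot(20,(140,200,190,260))"
```

```text
t 27.625 pos [593.8  32.3 133.1] yaw 0.0909 F [ 0.4 -1.6  1.6] M [-0.17  0.05 -0.06] w 17.2 q6 -1.73 
 -> shift cm [-0.01  0.81  0.07] turn 0.268
scale 10.0
```

View pics/c20.png

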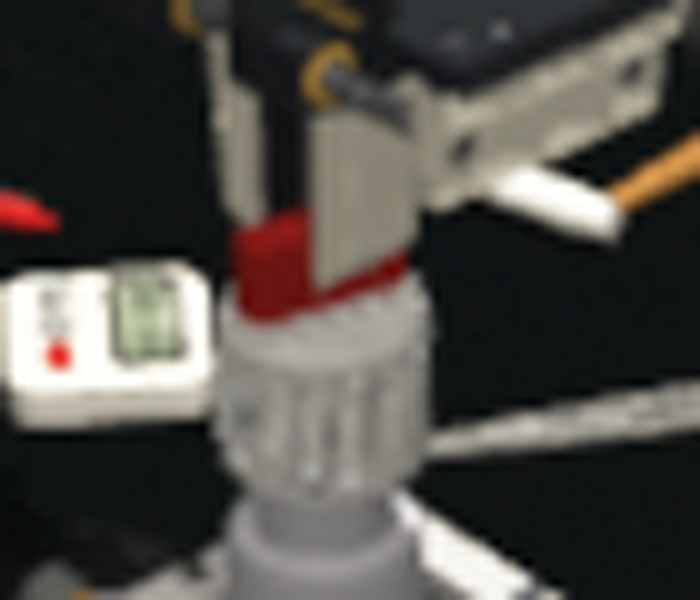

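Request:
apply_moves(
  rows=[
    [[0,0,0],-0.12,1.7],
    [[0,0,0],-0.2,1.7],
  ],
)

```text
time: 27.92
tool_pos: [594.0, 32.2, 133.2]
tcp_rot: [-1.583, -0.006, 0.294]
contact_force: [0.2, -0.4, 1.0]
grip_width: 16.7
```

```bash
python3 -c "
from h import *
to(593.7,32.9,125,-2.177+2.0)
shot(21,(140,200,190,260))
for k in(17,18,19,20,21):
    g=cv2.imread(f'pics/raw_scene{k}.png',0).astype(float)[180:198,214:230].mean(1); print(k,g.round().astype(int).tolist())"
```

```text
t 27.925 pos [594.   32.2 133.2] yaw 0.2943 F [ 0.2 -0.4  1. ] M [-0.05  0.08 -0.07] w 16.7 q6 -1.93 
 -> shift cm [-0.01  0.82  0.09] turn 0.471
scale 10.0
17 [151, 154, 154, 153, 154, 154, 155, 153, 148, 142, 133, 120, 115, 122, 134, 157, 177, 173]
18 [137, 138, 142, 145, 146, 144, 143, 143, 142, 137, 127, 115, 119, 129, 141, 159, 178, 174]
19 [134, 136, 138, 140, 136, 136, 139, 138, 130, 124, 120, 115, 118, 128, 140, 153, 154, 143]
20 [136, 134, 134, 136, 135, 137, 137, 136, 129, 122, 119, 116, 116, 120, 128, 139, 143, 134]
21 [134, 134, 131, 128, 127, 129, 131, 134, 130, 121, 115, 115, 116, 120, 127, 139, 143, 134]
```

View pics/c21.png

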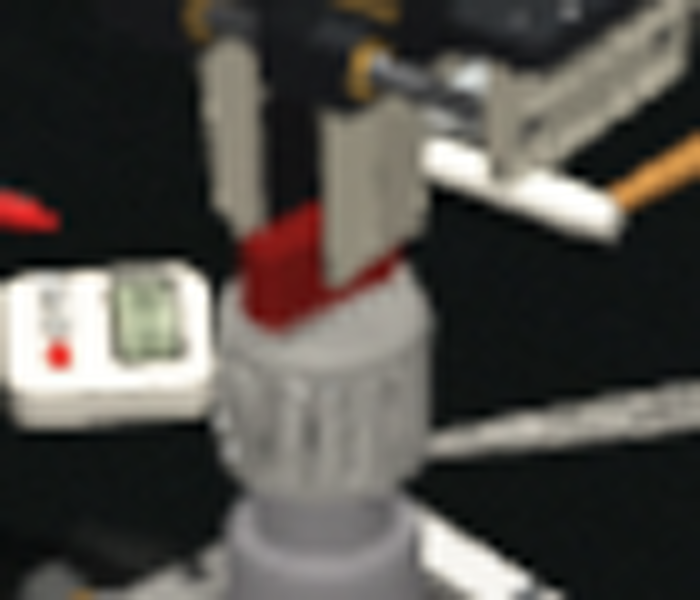

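Request:
apply_moves(
  rows=[
    [[0,0,0],-0.12,1.7],
    [[0,0,0],-0.2,1.7],
  ],
)

```text
time: 28.22
tool_pos: [594.1, 32.2, 133.1]
tcp_rot: [-1.584, -0.003, 0.495]
contact_force: [-0.1, -0.1, 0.3]
grip_width: 16.9
```

```bash
python3 -c "
from h import *
to(593.7,32.9,125,-2.177+2.0)
shot(22,(140,200,190,260))
for k in(21,22):
    g=cv2.imread(f'pics/raw_scene{k}.png',0).astype(float)[180:198,214:230].mean(1); print(k,g.round().astype(int).tolist())"
```

```text
t 28.225 pos [594.1  32.2 133.1] yaw 0.4955 F [-0.1 -0.1  0.3] M [-0.04  0.01 -0.06] w 16.9 q6 -2.13 
 -> shift cm [-0.01  0.81  0.09] turn 0.672
scale 10.0
21 [134, 134, 131, 128, 127, 129, 131, 134, 130, 121, 115, 115, 116, 120, 127, 139, 143, 134]
22 [133, 132, 135, 135, 137, 139, 138, 136, 137, 134, 129, 121, 116, 120, 128, 138, 142, 134]
```

View pics/c22.png

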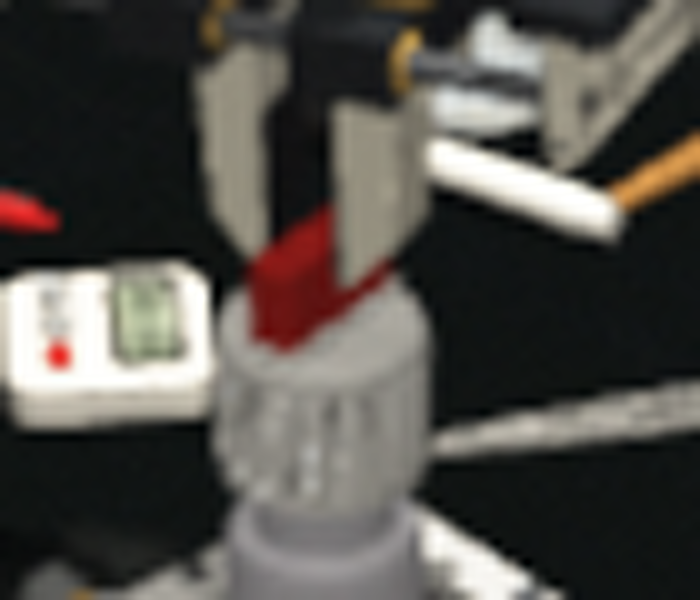

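Request:
apply_moves(
  rows=[
    [[0,0.3,0],0.15,1.7],
    [[0,0.6,0],0.32,1.7],
    [[0,0.8,0],0.49,1.7],
    [[0,0.82,0],0.66,1.7],
    [[0,0.84,0],0.83,1.7],
  ],
)

```text
time: 28.9
tool_pos: [595.0, 32.5, 125.9]
tcp_rot: [-1.576, -0.014, -0.342]
contact_force: [-0.9, -0.2, 5.8]
grip_width: 16.8
```

Request:
apply_moves(
  rows=[
    [[0,0.03,0],0.17,1.7],
    [[0,0.06,0],0.34,1.7],
    [[0,0.09,0],0.51,1.7],
    [[0,0.12,0],0.68,1.7],
    [[0,0.14,0],0.85,1.7],
  ],
)

```text
time: 29.52
tool_pos: [594.4, 32.6, 124.6]
tcp_rot: [-1.565, -0.013, -1.202]
contact_force: [-3.6, 0.4, 2.4]
grip_width: 17.0
```

```bash
python3 -c "
from h import *
to(593.7,32.9,125,-2.177+2.0)
shot(23,(140,200,190,260))"
```

```text
t 29.525 pos [594.4  32.6 124.6] yaw -1.2024 F [-3.6  0.4  2.4] M [-0.06  0.55  0.12] w 17.0 q6 -0.43 
 -> shift cm [-0.05 -0.04 -0.05] turn -1.025
scale 10.0
```

View pics/c23.png

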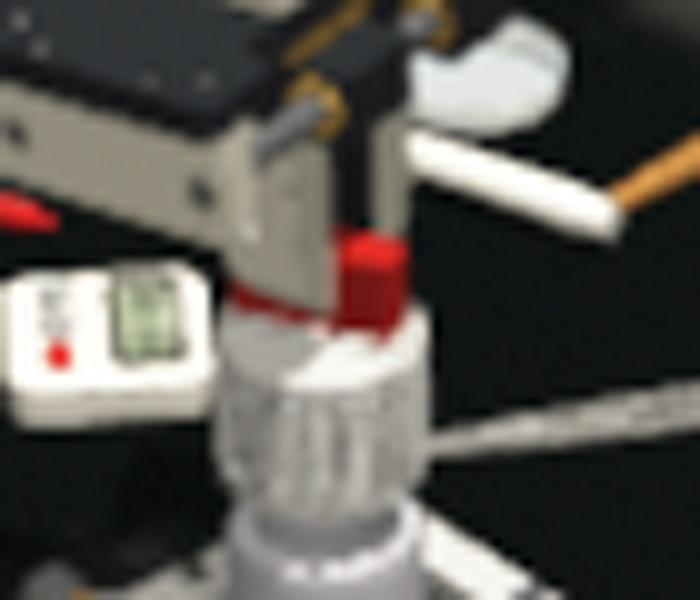

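Request:
apply_moves(
  rows=[
    [[-0.03,0.05,-0.05],0.17,1.7],
    [[-0.03,0.08,-0.05],0.34,1.7],
    [[-0.03,0.11,-0.05],0.51,1.7],
    [[-0.03,0.14,-0.05],0.68,1.7],
    [[-0.03,0.16,-0.05],0.85,1.7],
  ],
)

```text
time: 30.2
tool_pos: [593.8, 32.7, 123.3]
tcp_rot: [-1.557, -0.004, -2.066]
contact_force: [-1.8, -0.0, 2.6]
grip_width: 17.2
```

Request:
apply_moves(
  rows=[
    [[0,0.04,0],0.17,1.7],
    [[0,0.08,0],0.34,1.7],
    [[0,0.11,0],0.51,1.7],
    [[0,0.14,0],0.68,1.7],
    [[0,0.16,0],0.85,1.7],
  ],
)

```text
time: 30.82
tool_pos: [593.6, 32.7, 121.9]
tcp_rot: [-1.559, 0.008, -2.922]
contact_force: [-2.3, -0.7, 3.4]
grip_width: 16.7
```

```bash
python3 -c "
from h import *
to(593.7,32.9,125,-2.9)
shot(24,(140,200,190,260))"
```

```text
t 30.825 pos [593.6  32.7 121.9] yaw -2.9222 F [-2.3 -0.7  3.4] M [-0.08  0.56  0.09] w 16.7 q6 1.29 
 -> shift cm [-0.01 -0.31 -0.01] turn -0.022
scale 10.0
```

View pics/c24.png

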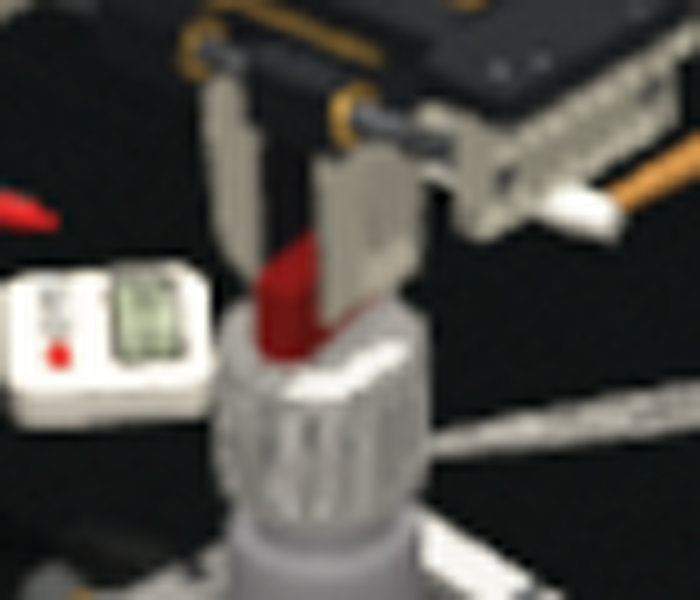

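Request:
apply_moves(
  rows=[
    [[0,0,0],-0.1,2.8],
    [[0,-1.5,0],-0.1,2.8],
    [[0,-3.3,0],-0.1,2.8],
    [[0,-3.5,0],-0.25,2.8],
    [[0,-3.5,0],-0.42,2.8],
  ],
)

```text
time: 31.5
tool_pos: [594.0, 33.1, 158.4]
tcp_rot: [-1.555, 0.004, -2.505]
contact_force: [0.8, 0.4, 0.4]
grip_width: 28.2
```

```bash
python3 -c "
from h import *
to(593.7,32.9,125,.34)
shot(25,(130,200,185,265))"
```

```text
t 31.5 pos [594.   33.1 158.4] yaw -2.5045 F [0.8 0.4 0.4] M [-0.07  0.16  0.02] w 28.2 q6 0.87 
 -> shift cm [ 0.05  3.34 -0.06] turn -2.845
scale 8.571428571428571
```

View pics/c25.png

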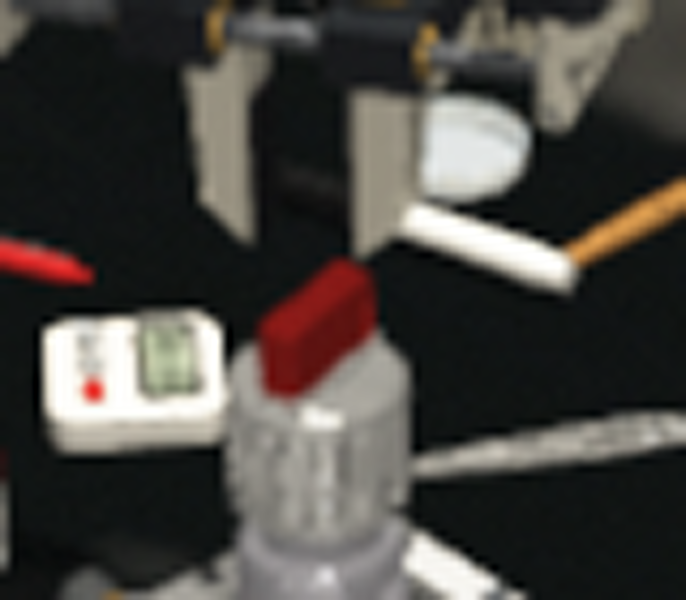

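```bash
python3 -c "
from h import *
P=lambda p:px(p,(185,130),8.5714)
W=[ray('scene',P(p),154.6)[:2] for p in((259,328),(345,262),(290,350),(376,287))]
print(np.round(W,1),np.mean(W,0).round(1))
for a,b in((0,1),(2,3)): d=W[b]-W[a];print(np.arctan2(d[1],d[0]),np.linalg.norm(d))"
```

```text
[[567.6  27.2]
 [609.8  42.9]
 [568.   11.9]
 [608.8  25.6]] [588.5  26.9]
0.35545759571818747 45.04232706806143
0.3245593051805482 43.13156717545272
```

Request:
apply_moves(
  rows=[
    [[0,0,-0.05],-0.18,2.8],
    [[0,0,-0.05],-0.36,2.8],
    [[0,0,-0.05],-0.54,2.8],
    [[0,0,-0.05],-0.72,2.8],
    [[0,0,-0.05],-0.9,2.8],
  ],
)

```text
time: 32.17
tool_pos: [594.0, 33.5, 159.0]
tcp_rot: [-1.557, -0.009, -1.595]
contact_force: [0.2, 0.2, -1.0]
grip_width: 28.2
```

Request:
apply_moves(
  rows=[
    [[0,0,0],-0.18,2.8],
    [[0,0,0],-0.36,2.8],
    [[0,0,0],-0.54,2.8],
    [[0,0,0],-0.72,2.8],
    [[0,0,0],-0.9,2.8],
  ],
)

```text
time: 32.8
tool_pos: [594.3, 33.5, 159.9]
tcp_rot: [-1.569, -0.017, -0.693]
contact_force: [-1.0, -0.0, -1.1]
grip_width: 27.9
```

Request:
apply_moves(
  rows=[
    [[0,0,0],-0.18,2.8],
    [[0,0,0],-0.36,2.8],
    [[0,0,0],-0.54,2.8],
    [[0,0,0],-0.72,2.8],
    [[0,0,0],-0.9,2.8],
  ],
)

```text
time: 33.42
tool_pos: [594.7, 33.5, 160.7]
tcp_rot: [-1.584, -0.013, 0.209]
contact_force: [-0.1, 0.1, -1.1]
grip_width: 28.1
```

```bash
python3 -c "
from h import *
to(593.8,32.8,122,.34)"
```

```text
t 33.425 pos [594.7  33.5 160.7] yaw 0.2093 F [-0.1  0.1 -1.1] M [0.06 0.06 0.  ] w 28.1 q6 -1.84 
 -> shift cm [-0.15  3.87 -0.  ] turn -0.131
```

Request:
apply_moves(
  rows=[
    [[-0.1,0.3,0],-0.13,2.6],
    [[-0.1,2,0],-0.13,2.4],
    [[-0.1,3.5,0],-0.13,2.2],
    [[-0.1,4.1,0],-0.13,1.8],
    [[-0.1,4.1,0],-0.13,1.7],
  ],
)

```text
time: 34.05
tool_pos: [594.2, 32.9, 119.4]
tcp_rot: [-1.585, -0.011, 0.339]
contact_force: [-0.6, -1.0, -0.6]
grip_width: 17.2
```

```bash
python3 -c "
from h import *
to(593.8,32.8,119,.34)
shot(26,(140,200,190,260))"
```

```text
t 34.05 pos [594.2  32.9 119.4] yaw 0.3386 F [-0.6 -1.  -0.6] M [0.08 0.04 0.03] w 17.2 q6 -1.97 
 -> shift cm [-0.05  0.04  0.  ] turn -0.001
scale 10.0
```

View pics/c26.png

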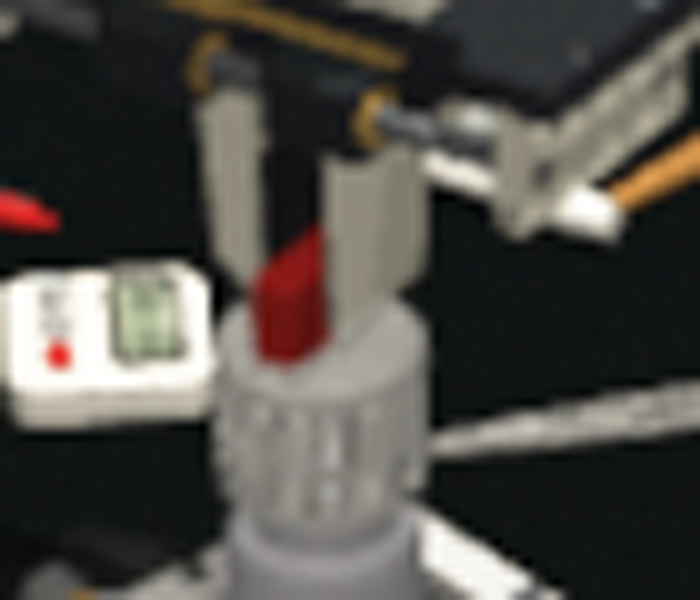

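Request:
apply_moves(
  rows=[
    [[0,0.03,0],0.17,1.7],
    [[0,0.06,0],0.34,1.7],
    [[0,0.09,0],0.51,1.7],
    [[0,0.12,0],0.68,1.7],
    [[0,0.14,0],0.85,1.7],
  ],
)

```text
time: 34.72
tool_pos: [594.5, 32.8, 119.1]
tcp_rot: [-1.572, -0.019, -0.517]
contact_force: [-2.0, 0.3, 0.8]
grip_width: 16.8
```

Request:
apply_moves(
  rows=[
    [[0,0.04,0],0.17,1.7],
    [[0,0.08,0],0.34,1.7],
    [[0,0.11,0],0.51,1.7],
    [[0,0.14,0],0.68,1.7],
    [[0,0.16,0],0.85,1.7],
  ],
)

```text
time: 35.35
tool_pos: [594.3, 32.7, 118.1]
tcp_rot: [-1.558, -0.013, -1.373]
contact_force: [-1.9, -0.3, 0.5]
grip_width: 16.9
```

Request:
apply_moves(
  rows=[
    [[0,0.04,0],0.17,1.7],
    [[0,0.08,0],0.34,1.7],
    [[0,0.11,0],0.51,1.7],
    [[0,0.14,0],0.68,1.7],
    [[0,0.16,0],0.85,1.7],
  ],
)

```text
time: 35.98
tool_pos: [594.1, 32.6, 117.0]
tcp_rot: [-1.552, 0.001, -2.229]
contact_force: [-2.0, 0.2, 0.1]
grip_width: 17.3
```

```bash
python3 -c "
from h import *
to(593.8,32.8,114,-2.83)
shot(27,(140,200,190,260))"
```

```text
t 35.975 pos [594.1  32.6 117. ] yaw -2.2289 F [-2.   0.2  0.1] M [-0.1   0.43  0.05] w 17.3 q6 0.59 
 -> shift cm [ 0.    0.3  -0.04] turn 0.601
scale 10.0
```

View pics/c27.png

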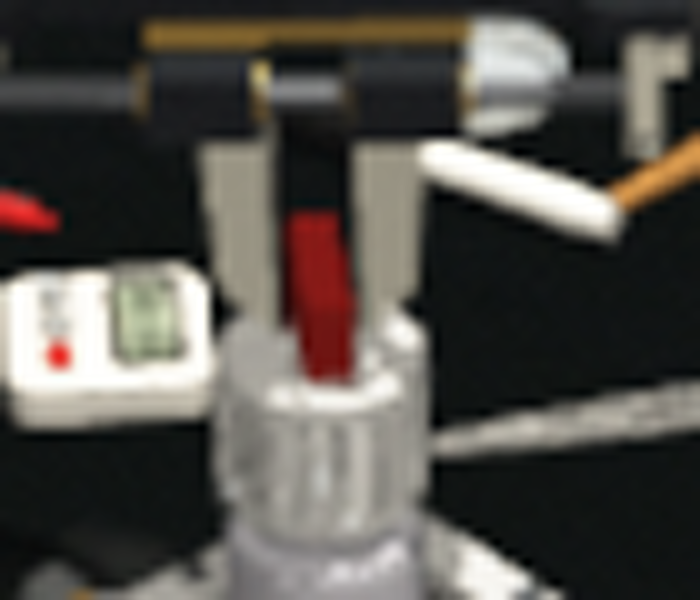

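Request:
apply_moves(
  rows=[
    [[0,0.05,0],0.15,1.7],
    [[0,0.1,0],0.3,1.7],
    [[0,0.15,0],0.45,1.7],
    [[0,0.2,0],0.6,1.7],
    [[0,0.2,0],0.6,1.7],
  ],
)

```text
time: 36.65
tool_pos: [594.4, 32.8, 115.7]
tcp_rot: [-1.556, 0.012, -2.832]
contact_force: [-2.0, 0.1, 1.6]
grip_width: 16.9
```

Request:
apply_moves(
  rows=[
    [[0,0,0],0,1.5],
    [[0,0,0],0,1.3],
    [[0,0,0],0,1.2],
    [[0,0,0],0,1.2],
  ],
)

```text
time: 37.15
tool_pos: [594.4, 32.8, 115.7]
tcp_rot: [-1.556, 0.012, -2.832]
contact_force: [-0.9, 0.5, 0.6]
grip_width: 14.1
```

```bash
python3 -c "
from h import *
to(593.8,32.8,114,-2.83)
shot(28,(140,230,170,290))"
```

```text
t 37.15 pos [594.4  32.8 115.7] yaw -2.8318 F [-0.9  0.5  0.6] M [0.21 0.36 0.07] w 14.1 q6 1.2 
 -> shift cm [ 0.06  0.17 -0.02] turn -0.002
scale 6.666666666666667
```

View pics/c28.png

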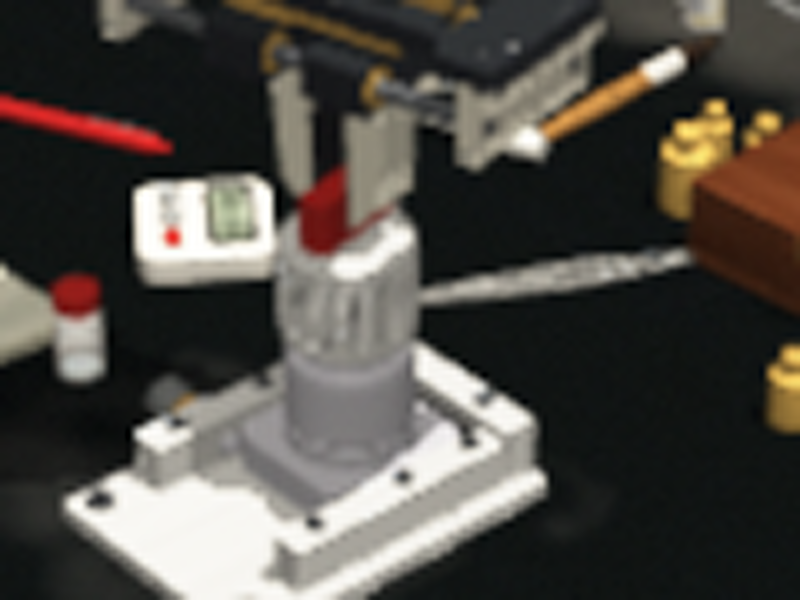

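```bash
python3 -c "
from h import *
th=np.linspace(0,2*np.pi,60)
for z in(90.9,89.5,82,80,78): print(z,proj('scene',[[594+28.5*np.cos(t),32.8+28.5*np.sin(t),z] for t in th])[:,1].max())
a=cv2.imread('pics/raw_scene17.png',0).astype(float);b=cv2.imread('pics/raw_scene28.png',0).astype(float)
for n,g in((17,a),(28,b),(22,cv2.imread('pics/raw_scene22.png',0).astype(float))): print(n,g[184:202,218:226].mean(1).round().astype(int).tolist())"
python3 - <<'E'
import cv2,sys
sys.path.insert(0,'.')
im=cv2.imread('pics/raw_scene28.png')[170:205,200:240]
im2=cv2.imread('pics/raw_scene17.png')[170:205,200:240]
cv2.imwrite('pics/cmp.png',cv2.hconcat([cv2.resize(x,(400,350),interpolation=2) for x in(im2,im)]))
E
```

```text
90.9 190.49294962955312
89.5 190.93869827619196
82 193.31683253855283
80 193.94822478451357
78 194.57845400523604
17 [162, 158, 155, 151, 149, 148, 140, 128, 117, 117, 120, 139, 182, 195, 170, 151, 142, 140]
28 [145, 142, 139, 134, 135, 138, 136, 131, 135, 137, 131, 136, 152, 146, 131, 124, 122, 122]
22 [139, 145, 141, 135, 138, 137, 136, 128, 117, 117, 119, 135, 152, 145, 131, 123, 121, 122]
```

View pics/cmp.png

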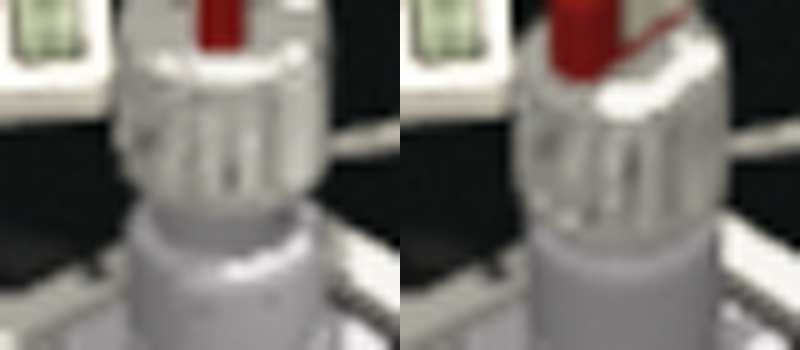

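```bash
python3 -c "
from h import *
to(594.4,32.8,115.7)
print(order.close_job())"
```

```text
t 37.2 pos [594.4  32.8 115.8] yaw -2.8319 F [-1.6  1.   2.3] M [0.22 0.36 0.01] w 13.4 q6 1.2 
 -> shift cm [0.   0.01 0.  ] turn 0
the job is handed in; nothing more can be done
None
```

The job is handed in at 37.2 s: the jar is locked, the lid is started one turn but not tight, and the gripper still holds the red bar.

**What I did**
- **Jar:** I gripped it by its body and slid it along the rails to the stop. I did not push it low on its foot with closed fingers, because the gripper's body would have hit the neck. I pressed it at 8 to 19 N for about 1.7 s. During the drag it was briefly carried at about its own weight.
- **Lid:** I squared the silver lid by its skirt, gripped the bar and set it on the neck. I turned it back about 2.6 rad until it dropped, then forward one turn with one regrip halfway.

**What the last checks showed**
- **Lock:** The pictures after release showed the plunger tip behind the foot and its knob moved in by about 4 mm. I did not recheck it clearly after that because the arm blocked the view.
- **Thread:** The drop was about 5 mm in the image. It happened somewhere within a 0.2 rad step, so the full turn is good to about ±0.1 rad. The lid's edge ended about 70 mm above the jar's underside, measured in the image; the expected range is 69.5 to 71 mm.
- **Grip:** The opening was 13.4 mm with about 3 N on the wrist.

**What disagreed**
- **Fingertips:** They are not 14 mm ahead of the TCP as stated. Pictures and touch put them about 15 to 20 mm behind it, so I worked from that.
- **Tool tilt:** Pressing at the stop tilted the tool by about 2.5°. I corrected it by pushing the closed fingers with about 25 N against the holder's fixed end block. About 1° of tilt remained at the end.

I did not touch the timer, the vial, the brass weight or the brown look-alike.

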